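Hang a bin on the louvre panel and stock it with a tube

TASK

Hang the green bin on the louvre panel in the free place under the green card: lift it over the louvre and let it down so that its lip catches behind it and it hangs level. Put the white-capped tube from the dispenser, which stands under the clear flap, into the hung green bin, and leave the flap shut. Leave the other bins hanging and everything else on the bench where it is.

Things in the scene. Friction and masses are not known exactly. Their poses are not given: they have to be found in the camera images.
- bin_green_center (a point): centre of the empty green bin (30 mm above its underside, x: front to rear lip, y: left, z: up). Loose, 0.11 kg, balances 4 mm behind (+x) this point. Body 64 wide (y), 112 long (x -56 to +56), 60 mm high, walls 3, open on top; front (-x) scooped to 30 mm high, side walls straight and full-height from x -26 to +56: grip across them. Two ribs (5 mm high) at the foot of the rear reach x +75.5 and rest on the panel when it hangs.
- bin_lip (a point): lower edge of the green bin's hanging lip, middle (axes as the bin). The lip: a flange at rim height behind the rear wall ending in a tongue turned down, 58 wide, 4 mm thick; this edge is 70 mm behind (+x) and 8 mm above the bin's centre, 22 mm below the rim; gap between rear wall and tongue 12 mm
- free_place (a point): free place in the panel's upper row, marked by a green card (54 x 20 mm) in a holder on the panel 44 mm above this point. Here lies the bin's centre, with the same axes, when properly hung, 146 mm above the bench: x into the panel (face at +75.5 mm), y left, z up. Next places 100 mm to either side (bins there 64 mm wide: their walls begin 68 mm from the middle of this place)
- louvre_edge (a point): middle of the free upper edge of the louvre at the free place (axes as free_place): a sheet-metal tongue 78 wide, 2.5 thick, springing from the panel and rising to this edge, 13 out from the panel, 18.5 mm above free_place; gap behind 11 mm. Bring the bin in level 13 to 22 mm higher than it hangs (lip over this edge, ribs under the louvre), ribs 0 to 3 mm off the panel, then lower: the lip hangs 10.5 mm below this edge
- panel: grey sheet-metal louvre panel, fixed, 300 wide, 205 mm high, two rows of three louvres, on a foot plate 3 mm thick reaching 102 mm to its front; origin at the foot of its face, middle; x into the panel, y left, z up
- tube_center (a point): the white-capped sample tube, at its centre (42.5 mm above its foot): 85 mm high, body 23 across, cap 26 mm across over the top 15 mm, 20 g, z along it to the cap; stands loose on the dispenser's floor
- dispenser: fixed white box under the clear flap, origin centre of underside, x to its rear, y left: 100 deep (x -50 to 50), 130 wide, walls 4, floor 4 mm thick; sides slope from 120 high at the rear to 88 mm at the front, front wall 70 mm high; inside 122 mm wide
- flap_hinge (a point): middle of the flap's hinge line at the upper rear of the dispenser: x 44, z 121 mm in the dispenser's axes, which are also this point's
- flap_lip (a point): middle of the flap's free front edge; moves with it. Clear flap, 128 wide, 3 thick, 60 g: from the hinge 98 mm sloping down to the front, then a finger lip 24 mm long bent up by 0.785 rad, blue edge, overhanging the front wall; shut, the edge is 114 mm in front of and 19 mm below the hinge
- flap (a joint): angle of the flap: 0 shut (sloping 0.31 rad down to the front), grows as the lip is raised, stop at 1.82 rad. It falls shut slowly by its own weight from anywhere, so it has to be held up, for instance by the fingers or the hand that reaches in under it
- bin_blue: blue loose hanging bin of the same make and size as the green one, holding small stoppers (0.2 kg in all), hanging level on the louvre panel in the upper row; its origin is the centre of its underside; x forward (to the panel when hung), y to the left, z up
- bin_yellow: yellow loose hanging bin of the same make and size as the green one, holding small stoppers (0.2 kg in all), hanging level on the louvre panel in the upper row; its origin is the centre of its underside; x forward (to the panel when hung), y to the left, z up
- bin_red: red loose hanging bin of the same make and size as the green one, holding small stoppers (0.2 kg in all), hanging level on the louvre panel in the lower row, right-hand place; its origin is the centre of its underside; x forward (to the panel when hung), y to the left, z up
- wash_bottle: white squeeze bottle with red cap and spout, 58 x 85 x 172 mm, bystander; origin at its underside
- timer: light grey bench timer lying, 66 x 64 x 18 mm, bystander; origin at the centre of its underside
- tape_roll: green roll of tape lying, 69 mm across, 18 mm high, bystander; origin at the centre of its underside
- tube_block: blue block with four capped tubes, 90 (x) x 30 x 66 mm, bystander; origin at the centre of its underside
- forceps: steel forceps lying, 23 x 156 (y) x 9 mm, bystander; origin at the centre of its underside
- swab_tin: round white tin with a blue label on its lid, 59 mm across, 30 mm high, bystander on the panel's foot plate; origin at its underside
- vial: capped glass vial with a green band, 41 mm across, 75 mm high, bystander on the panel's foot plate; origin at its underside

How it is judged (in metres and radians):
At the end, for the whole second after the job is handed in: Green bin hangs in the free place, lip behind the louvre (centre within 10 mm across, 20 mm along the panel, 7 mm in height; level and square within 0.12 rad); tube in it, standing or leaning; flap shut; all at rest; other bins and bystanders within 30 mm of their starts (x of bin_green_center in the frame of free_place between -0.01 and 0.008 m and y of bin_green_center in the frame of free_place between -0.02 and 0.02 m and z of bin_green_center in the frame of free_place between -0.007 and 0.007 m and angle between bin_green_center's own z axis and vertical below 0.12 rad and angle between the x axis of bin_green_center and the x axis of free_place, either way round below 0.12 rad and x of tube_center in the frame of bin_green_center between -0.056 and 0.056 m and y of tube_center in the frame of bin_green_center between -0.03 and 0.03 m and z of tube_center in the frame of bin_green_center between -0.02 and 0.045 m and value of joint flap below 0.05 rad and linear speed of bin_green below 0.02 m/s and linear speed of tube below 0.03 m/s and distance of each of bin_blue, bin_yellow, bin_red, wash_bottle, timer, tube_block, vial from where it was at the start of the episode below 0.03 m); the robot touches nothing.
It fails at once if another hanging bin is knocked off or shifted by more than 3 cm (distance of any of bin_blue, bin_yellow, bin_red from where it was at the start of the episode above 0.03 m).
It fails at once if a bystander on the bench is shifted by more than 3 cm (distance of any of wash_bottle, timer, tube_block, vial from where it was at the start of the episode above 0.03 m).
It also fails if it takes over 67 s, if anything falls off the work surface, if the arm or the gripper's body presses on something with over 40 N, if the wrist force passes 120 N, or if a joint passes its speed limit or range.

ROBOT

A 7-joint arm with a two-finger parallel gripper is mounted at the origin on a cart in front of the work surface, level with it; the furniture and walls round the work are solid. World frame = base frame: x ahead of the robot, y to its left, z up, the work surface at z = 0. Lengths are in m, angles in degrees, forces in N, time in s.
With the tool pointing down it reaches from about 0.4 to 0.85 m from the base axis. Payload 4.5 kg.
Tool frame: the origin (TCP) lies at the very end of the fingers, on their centre line; the grasp point (between the pads) lies grasp_offset behind it (grasp_offset is the distance from the TCP to the grasp point, in m); y points along the fingers, x is the direction in which the jaws open and shut, and the axes are right-handed (so a half turn about y gives the same grasp; the last joint's range is limited). The gripper opens to 88 mm and grips with 3 to 60 N. Pads are 18 mm wide; open, the fingers measure 123 mm over their backs; the gripper's body (75 mm by 187 mm) begins 45 mm behind the grasp point.
Start: joints at [69.603, 39.483, -11.15, 89.685, 9.013, 51.709, -12.324], TCP at [0.238, -0.578, 0.239] pointing down, gripper open.
Joint ranges: [-172.22, 172.22], [-26.19, 119.32], [-84.43, 86.54], [7.71, 146.69], [-57.33, 237.33], [2.42, 119.75], [-152.13, 152.13]. Speed limits (degrees/s): [147.25, 147.25, 180, 180, 180, 180, 180].

INTERFACE

Orientations are given as a 3x3 rotation matrix whose columns are the frame's x, y, z axes.
In Python, from workcell import state, get_image, close_job, grasp_offset gives the robot as it stands.
- The arm moves only by the tool move_arm, never from a script. Its argument "series" is a list that holds one entry, the list of rows, each a list of 7 numbers: the shift along the world's x, y, z in cm, then the turn, a rotation vector about the world's x, y, z in degrees, then the finger opening in cm, from 0 to 8.81. In form: [[[x, y, z, ax, ay, az, fingers], ...]]. A call has 1 to 10 rows; each row is the pose to reach, as a shift and turn from the pose measured when the call began; what a row does not reach only later rows make up. A row lasts 1/10 s, in which the tool goes at most 50 mm and 8.59 degrees, less where a joint would pass 70% of its speed; a pose out of reach is approached as far as the arm can. A call with a gripper value outside its range is refused whole. The fingers move at their own pace and stop on an object; the grip force is fixed at half the most. Time passes only in rows, so rows that repeat a pose let the fingers close. It gives the time, the measured TCP pose, the force and the opening at its end, in the units of the state.
- state(): the state, without advancing time (a new reading comes with each control period).
- get_image(name): name is "side" or "top" or "wrist"; returns a dict with "frame" (400x640x3 uint8, red, green, blue), "camera_matrix" (3x3 intrinsics, pixels), "R" (3x3) and "t" (3): a world point X has camera coordinates R X + t; the wrist camera has in their place "T_tool_cam" (4x4, takes a point from camera to tool coordinates, whose origin is the TCP and whose axes are the tool frame's). Camera axes: x right, y down, z forward; pixel columns grow to the right and rows downward; lengths in m; the calibration is good to about 2 mm. A picture is of the moment at which its call begins: read the wrist's pose just before it. There is no depth.
- close_job(): hands the job in, once; it reports no verdict.
The state is a dict: "time": time; "q": joint angles; "qd": joint speeds; "joint_torque": joint torques, N m; "ee_pos": TCP position; "eef_rot": TCP orientation; "contact_force": force on the tool from outside, world axes, zero at the start; "wrist_torque": the same for the moment, N m; "opening": finger opening in m.
Only numpy, scipy, OpenCV 4.12 (cv2) and the standard library are available. Lean on these libraries where they do the work, as an engineer would, in place of code of your own. Each camera call takes 0.05 s, during which the arm holds its last target.

## Working session

There is one attempt and no reset: what is moved stays moved. The work goes in short steps, Python scripts to look and compute and a tool call to move; the robot and the scene stay as the last step left them, time stands still between calls to the robot, and variables do not carry over. Pictures are saved under pics/ and viewed, and the job is handed in when it is done.

Besides the shell and the picture viewer there is one more tool, called after "Request:" in YAML: its name, and indented under it one key for each argument. move_arm: Moves the arm, as the interface text tells. Its arguments: {"type":"object","properties":{"series":{"type":"array"}},"required":["series"]}

```bash
ls; mkdir -p pics
python3 - <<'E'
from workcell import state,get_image,grasp_offset
import cv2,numpy as np,pickle
np.set_printoptions(precision=4,suppress=True)
s=state();print(s,grasp_offset)
for n in ["side","top","wrist"]:
    d=get_image(n);cv2.imwrite(f"pics/{n}0.png",cv2.cvtColor(d["frame"],cv2.COLOR_RGB2BGR))
    pickle.dump(d,open(f"{n}0.pkl","wb"))
    print(n,{k:v for k,v in d.items() if k!="frame"})
E
```

```text
pics
{'time': 0.0, 'q': array([ 69.6032,  39.5335, -11.1437,  89.7461,   9.0148,  51.7097,
       -12.3265]), 'qd': array([ 0.0237,  0.054 , -0.0938, -0.008 , -0.122 ,  0.0912,  0.0064]), 'joint_torque': array([  0.0003, -52.7555,  -1.2668, -15.3426,  -0.0527,   0.0066,
         0.0002]), 'ee_pos': array([ 0.2372, -0.5775,  0.2379]), 'eef_rot': array([[ 0.38  , -0.0009,  0.925 ],
       [-0.925 ,  0.0017,  0.38  ],
       [-0.0019, -1.    , -0.0002]]), 'contact_force': array([ 0.5203, -0.5393,  0.2673]), 'wrist_torque': array([-0.0144,  0.0093, -0.0657]), 'opening': 0.08808167779658364} 0.0187
side {'camera_matrix': array([[408.7422,   0.    , 316.27  ],
       [  0.    , 408.7422, 200.4028],
       [  0.    ,   0.    ,   1.    ]]), 'R': array([[-0.826 , -0.5637, -0.0031],
       [-0.2089,  0.3113, -0.9271],
       [ 0.5236, -0.7651, -0.3749]]), 't': array([0.408 , 0.2188, 0.6404])}
top {'camera_matrix': array([[363.0496,   0.    , 320.3563],
       [  0.    , 363.0496, 199.3665],
       [  0.    ,   0.    ,   1.    ]]), 'R': array([[-0.019 , -0.9998, -0.    ],
       [-0.9981,  0.019 , -0.0581],
       [ 0.0581, -0.0011, -0.9983]]), 't': array([-0.005 ,  0.5041,  1.0493])}
wrist {'camera_matrix': array([[282.1835,   0.    , 321.6252],
       [  0.    , 282.1835, 198.3417],
       [  0.    ,   0.    ,   1.    ]]), 'T_tool_cam': array([[ 1.    ,  0.0001, -0.0008,  0.0003],
       [ 0.0007, -0.3178,  0.9482, -0.1444],
       [-0.0002, -0.9482, -0.3178,  0.083 ],
       [ 0.    ,  0.    ,  0.    ,  1.    ]])}
```

View pics/top0.png

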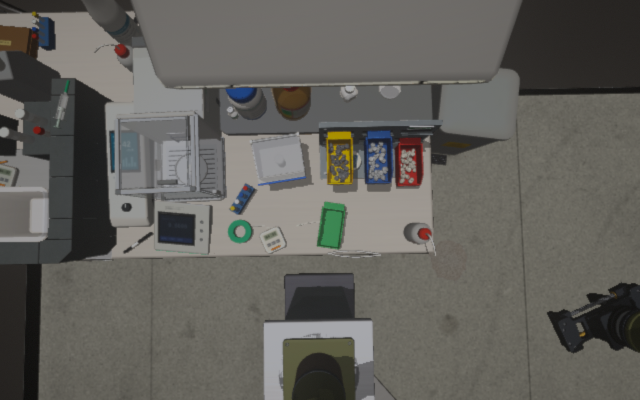

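View pics/side0.png

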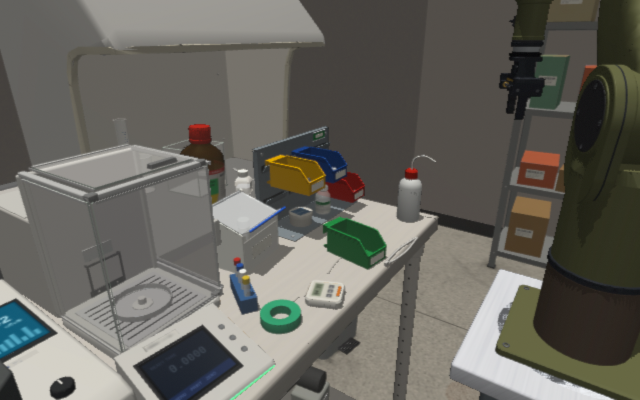

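View pics/wrist0.png

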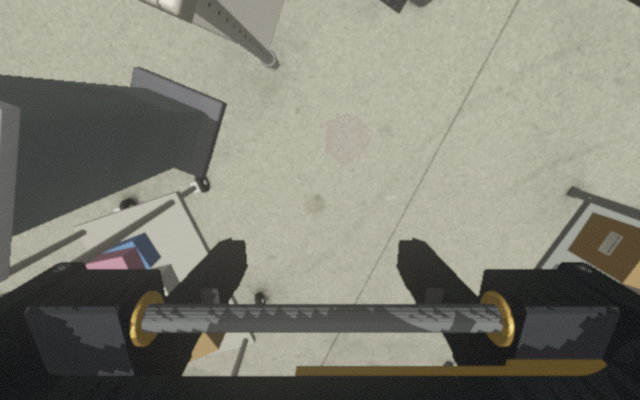

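Run:
```python
import cv2
t=cv2.imread("pics/top0.png");s=cv2.imread("pics/side0.png")
cv2.imwrite("pics/t1.png",cv2.resize(t[110:270,220:450],None,fx=3.4,fy=3.4,interpolation=cv2.INTER_CUBIC))
cv2.imwrite("pics/s1.png",cv2.resize(s[110:290,200:440],None,fx=3.3,fy=3.3,interpolation=cv2.INTER_CUBIC))
```

```text
(no output)
```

View pics/t1.png

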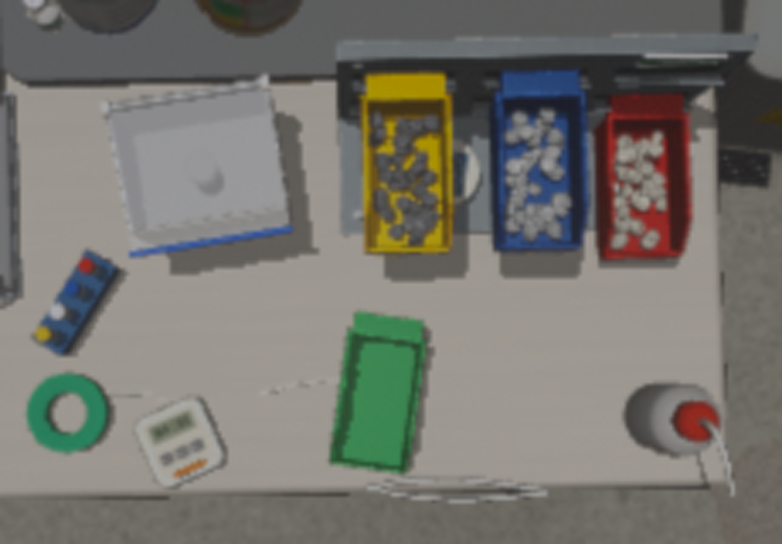

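View pics/s1.png

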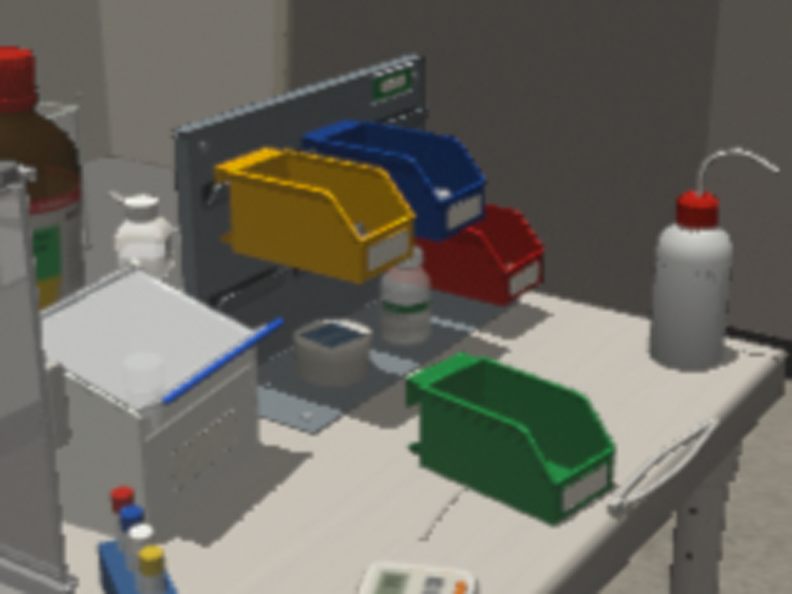

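```bash
cat > h.py <<'E'
import numpy as np,cv2,pickle
from workcell import state,get_image,grasp_offset
np.set_printoptions(precision=4,suppress=True)
def snap(n,tag):
    s=state();d=get_image(n)
    if n=="wrist":
        T=np.eye(4);T[:3,:3]=s["eef_rot"];T[:3,3]=s["ee_pos"]
        W=T@d["T_tool_cam"];d["R"]=W[:3,:3].T;d["t"]=-d["R"]@W[:3,3]
    pickle.dump(d,open(tag+".pkl","wb"));cv2.imwrite(f"pics/{tag}.png",cv2.cvtColor(d["frame"],cv2.COLOR_RGB2BGR))
    return d
def load(tag): return pickle.load(open(tag+".pkl","rb"))
def ray(d,p):
    c=np.linalg.inv(d["camera_matrix"])@np.array([p[0],p[1],1.])
    v=d["R"].T@c; return -d["R"].T@d["t"],v/np.linalg.norm(v)
def onz(d,p,z):
    o,v=ray(d,p);return o+v*(z-o[2])/v[2]
def proj(d,X):
    c=d["R"]@np.asarray(X,float)+d["t"];q=d["camera_matrix"]@c;return q[:2]/q[2]
def tri(obs):
    A=np.zeros((3,3));b=np.zeros(3)
    for d,p in obs:
        o,v=ray(d,p);P=np.eye(3)-np.outer(v,v);A+=P;b+=P@o
    return np.linalg.solve(A,b)
def mask(d,lo,hi):
    h=cv2.cvtColor(d["frame"],cv2.COLOR_RGB2HSV);return cv2.inRange(h,np.array(lo),np.array(hi))
E
python3 - <<'E'
from h import *
t=load("top0");s=load("side0")
print("cams",-t["R"].T@t["t"],-s["R"].T@s["t"])
c=lambda x,y:(220+x/3.4,110+y/3.4)
cs=lambda x,y:(200+x/3.3,110+y/3.3)
for n,p,z in [("green rear L",c(357,313),.06),("rear R",c(427,320),.06),("front L",c(331,463),.03),("front R",c(407,472),.03),
 ("yel rL",c(367,73),.176),("yel rR",c(452,75),.176),("yel fL",c(367,250),.146),("yel fR",c(450,252),.146),
 ("blu rL",c(502,70),.176),("blu rR",c(580,72),.176),("blu fL",c(495,248),.146),("blu fR",c(582,250),.146),
 ("panel top L",c(337,44),.205),("panel top R",c(755,37),.205),
 ("lip L",c(131,254),.102),("lip R",c(291,230),.102),("disp rL",c(105,107),.121),("disp rR",c(268,82),.121),("tube top",c(205,165),.09),("tubeblk",c(77,303),.06),
 ("timer",c(180,442),.018),("bottle cap",c(696,420),.16),("benchfront",c(250,492),0),]:
    print(n,np.array(p),onz(t,p,z))
print("card",tri([(s,cs(393,82)),(t,c(685,58))]))
print("tube",[onz(s,cs(145,365),.085)])
print("lipL",tri([(s,cs(166,400)),(t,c(131,254))]),"lipR",tri([(s,cs(283,321)),(t,c(291,230))]))
print("panel TL",tri([(s,cs(178,132)),(t,c(337,44))]),"TR",tri([(s,cs(424,57)),(t,c(755,37))]))
print("hood R",tri([(s,(325,42)),(t,(492,78))]),tri([(s,(70,52)),(t,(157,82))]))
m=mask(t,(60,120,60),(80,255,255));print(cv2.connectedComponentsWithStats(m)[2:])
E
```

```text
cams [ 0.4421 -0.0134  1.0768] [0.0474 0.6519 0.4442]
green rear L [325.     202.0588] [ 0.4935 -0.0274  0.06  ]
rear R [345.5882 204.1176] [ 0.4866 -0.085   0.06  ]
front L [317.3529 246.1765] [ 0.3688 -0.0034  0.03  ]
front R [339.7059 248.8235] [ 0.3601 -0.0673  0.03  ]
yel rL [327.9412 131.4706] [ 0.6651 -0.0367  0.176 ]
yel rR [352.9412 132.0588] [ 0.6624 -0.0995  0.176 ]
yel fL [327.9412 183.5294] [ 0.5368 -0.0347  0.146 ]
yel fR [352.3529 184.1176] [ 0.5341 -0.0976  0.146 ]
blu rL [367.6471 130.5882] [ 0.6654 -0.1365  0.176 ]
blu rR [390.5882 131.1765] [ 0.6628 -0.1941  0.176 ]
blu fL [365.5882 182.9412] [ 0.5365 -0.1317  0.146 ]
blu fR [391.1765 183.5294] [ 0.5337 -0.1975  0.146 ]
panel top L [319.1176 122.9412] [ 0.6793 -0.0149  0.205 ]
panel top R [442.0588 120.8824] [ 0.6787 -0.3145  0.205 ]
lip L [258.5294 184.7059] [0.5416 0.1514 0.102 ]
lip R [305.5882 177.6471] [0.5583 0.0242 0.102 ]
disp rL [250.8824 141.4706] [0.6556 0.1675 0.121 ]
disp rR [298.8235 134.1176] [0.673  0.0396 0.121 ]
tube top [280.2941 158.5294] [0.6137 0.0931 0.09  ]
tubeblk [242.6471 199.1176] [0.5062 0.2034 0.06  ]
timer [272.9412 240.    ] [0.3883 0.1253 0.018 ]
bottle cap [424.7059 233.5294] [ 0.4044 -0.2753  0.16  ]
benchfront [293.5294 254.7059] [0.3431 0.0675 0.    ]
card [ 0.6678 -0.2684  0.1899]
tube [array([0.6112, 0.0962, 0.085 ])]
lipL [0.5413 0.1511 0.1022] lipR [0.5576 0.0237 0.1025]
panel TL [ 0.6786 -0.0161  0.202 ] TR [ 0.675  -0.3184  0.2015]
hood R [ 0.6942 -0.3333  0.4271] [0.7172 0.3053 0.4124]
(array([[     0,      0,    640,    400, 254826],
       [    65,     80,      4,     12,     28],
       [   318,    202,     27,     46,    857],
       [   321,    212,      2,      6,      7],
       [   228,    220,     23,     23,    282]], dtype=int32), array([[319.5753, 199.3908],
       [ 66.4643,  85.8214],
       [331.7655, 225.2275],
       [321.8571, 214.7143],
       [239.2376, 230.9362]]))
```

Request:
move_arm:
  series:
    - [[2,5.3,1,0,0,8.5,8.8],[4,10.6,2,0,0,17,8.8],[6,16,2,0,0,25.5,8.8],[8,21.2,2,0,0,34,8.8],[10,26.5,2,0,0,42.5,8.8],[12,31,2,0,0,51,8.8],[14,35,2,0,0,59.5,8.8],[16,39,2,0,0,68,8.8],[17,43,2,0,0,76.5,8.8],[18,47,2,0,0,85,8.8]]

```text
time: 1.15
ee_pos: [0.4165, -0.1114, 0.2582]
eef_rot: [[0.953, -0.0, -0.303], [0.303, -0.001, 0.953], [-0.001, -1.0, -0.0]]
contact_force: [0.5, -0.7, -1.1]
opening: 0.0883
```

Request:
move_arm:
  series:
    - [[1.1,6.6,-1,0,0,8.5,8.8],[1.1,6.6,-2,0,0,17,8.8],[1.1,6.6,-3,0,0,25.5,8.8],[1.1,6.6,-4,0,0,34,8.8],[1.1,6.6,-6,0,0,42.5,8.8],[1.1,6.6,-8,0,0,51,8.8],[1.1,6.6,-8,0,0,59.5,8.8],[1.1,6.6,-8,0,0,63,8.8],[1.1,6.6,-8,0,0,63,8.8]]

```text
time: 2.05
ee_pos: [0.4274, -0.0455, 0.1779]
eef_rot: [[0.163, -0.0, -0.987], [0.987, -0.0, 0.163], [-0.0, -1.0, 0.0]]
contact_force: [0.3, -0.4, -0.7]
opening: 0.088
```

Run:
```python
from h import *
s=state();print(s["q"],s["ee_pos"]);d=snap("wrist","w1")
```

```text
[ 28.6173  37.7604 -45.6165 124.7109  47.1216  36.6756  29.5003] [ 0.4274 -0.0455  0.1779]
```

View pics/w1.png

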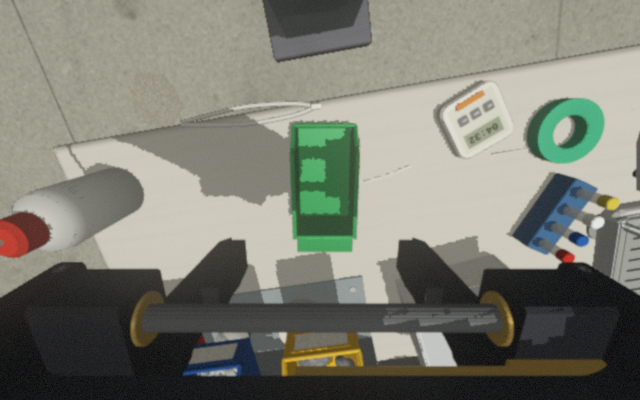

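Run:
```python
from h import *
d=load("w1")
m=mask(d,(60,100,40),(80,255,255));n,l,st,c=cv2.connectedComponentsWithStats(m)
i=1+np.argmax(st[1:,4]);print(st[i])
for r in (245,248,225,200,160,125,128):
    x=np.where(m[r,280:370])[0]+280;print(r,x.min(),x.max())
a=[onz(d,p,.06) for p in [(297.5,251),(352.5,251)]];b=[onz(d,p,.03) for p in [(291.5,123),(357.5,122)]]
print(a,b)
r=(a[0]+a[1])/2;f=(b[0]+b[1])/2;v=(r-f)[:2];print(np.linalg.norm(v),np.degrees(np.arctan2(v[1],v[0])));u=v/np.linalg.norm(v);print("c",f[:2]+u*.056,r[:2]-u*.072)
```

```text
[ 291  124   67  128 6014]
245 298 350
248 298 350
225 293 355
200 293 355
160 291 356
125 293 355
128 293 355
[array([ 0.4854, -0.0806,  0.06  ]), array([ 0.4947, -0.0239,  0.06  ])] [array([ 0.3588, -0.0648,  0.03  ]), array([0.3686, 0.0006, 0.03  ])]
0.12800683985184882 -9.065467829300784
c [ 0.419  -0.0409] [ 0.419  -0.0409]
```

Request:
move_arm:
  series:
    - [[0,0.2,-5,0,0,0.3,8.8],[0,0.2,-9,0,0,0.3,8.8],[0,0.2,-12,0,0,0.3,8.8],[0,0.2,-14.8,0,0,0.3,8.8],[0,0.2,-14.8,0,0,0.3,8.8],[0,0.2,-14.8,0,0,0.3,5.8],[0,0.2,-14.8,0,0,0.3,5.8],[0,0.2,-14.8,0,0,0.3,5.8],[0,0.2,-14.8,0,0,0.3,5.8],[0,0.2,-14.8,0,0,0.3,5.8]]

```text
time: 3.1
ee_pos: [0.4282, -0.0436, 0.0313]
eef_rot: [[0.16, 0.002, -0.987], [0.987, -0.0, 0.16], [0.0, -1.0, -0.002]]
contact_force: [0.3, -0.3, 7.9]
opening: 0.0639
```

Request:
move_arm:
  series:
    - [[0,0,4,0,0,0,5.8],[0,0,8.5,0,0,0,5.8],[0,0,13,0,0,0,5.8],[1,-2,17,0,0,2,5.8],[3,-6,19,0,0,5,5.8],[5.5,-10.5,20,0,0,9.1,5.8],[8,-15,20,0,0,9.1,5.8],[10,-18.5,20,0,0,9.1,5.8],[11,-21,20,0,0,9.1,5.8],[11,-22,20,0,0,9.1,5.8]]

```text
time: 4.1
ee_pos: [0.5384, -0.2681, 0.231]
eef_rot: [[0.008, 0.003, -1.0], [1.0, -0.001, 0.008], [-0.001, -1.0, -0.003]]
contact_force: [-0.3, 0.7, -0.5]
opening: 0.0638
```

Run:
```python
from h import *
s=state();print(s["q"],s["ee_pos"],s["contact_force"],s["opening"])
for n in("wrist","side","top"): snap(n,n[0]+"2")
def cr(n,x0,y0,x1,y1,f): cv2.imwrite(f"pics/{n}c.png",cv2.resize(cv2.imread(f"pics/{n}.png")[y0:y1,x0:x1],None,fx=f,fy=f,interpolation=cv2.INTER_CUBIC))
cr("s2",220,80,420,230,4);cr("t2",300,90,480,270,3.3)
```

```text
[ 48.0225  44.7316 -48.3792  93.5328  37.8172  59.153   77.3269] [ 0.5384 -0.2681  0.231 ] [-0.318   0.7304 -0.4582] 0.06382562784144659
```

View pics/w2.png

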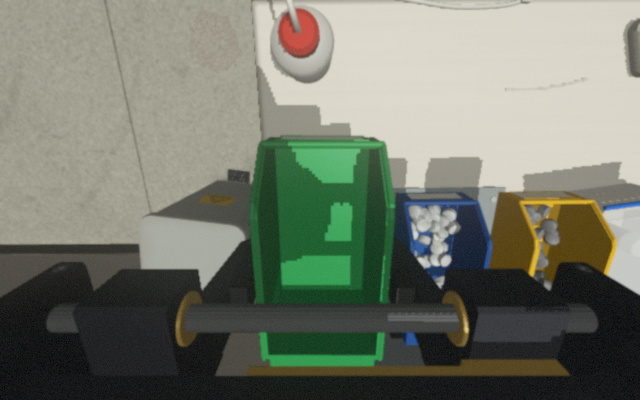

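View pics/s2c.png

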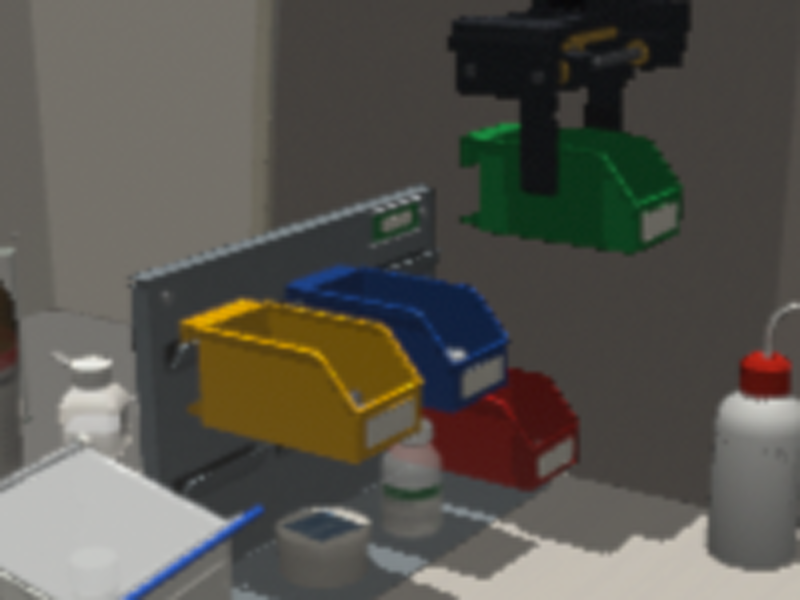

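View pics/t2c.png

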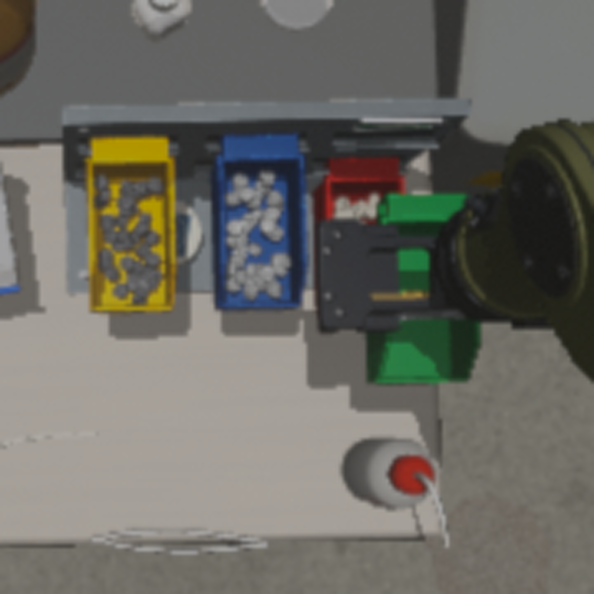

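Run:
```python
from h import *
d=load("w2");s=load("s2");t=load("t2")
zc=.2310-.0013
a=[onz(d,p,zc+.03) for p in [(261,363),(385,363)]];b=[onz(d,p,zc) for p in [(259,138.5),(387,138.5)]]
r=(a[0]+a[1])/2;f=(b[0]+b[1])/2;v=(r-f)[:2];u=v/np.linalg.norm(v);print(a,b,np.linalg.norm(v),np.degrees(np.arctan2(v[1],v[0])),f[:2]+u*.056,r[:2]-u*.072)
def onx(d,p,x):
    o,v=ray(d,p);return o+v*(x-o[0])/v[0]
for p in [(396,220),(372,228),(420,210)]:
    print(onx(s,(220+p[0]/4,80+p[1]/4),.664))
# hung bins, wrist view front rims z=.146
for p in [(408,194),(467,194),(499,194),(573,194)]: print(onz(d,p,.146))
# held bin side/top
for n,p in [("rearL",(460,136)),]: print(n,proj(s,(.6,-.23,.26)))
c=lambda x,y:(300+x/3.3,90+y/3.3)
for p,z in [(c(90,138),.176),(c(175,138),.176),(c(217,136),.176),(c(303,136),.176),(c(383,195),zc+.03),(c(368,381),zc),(c(473,381),zc)]: print(onz(t,p,z))
for n,p in [("yel rear L",(.664,-.034,.176)),("blue frontL",(.536,-.132,.146)),("green rear L",(.599,-.235,.26))]:
    print(n,(proj(s,p)-[220,80])*4)
```

```text
[array([ 0.5876, -0.301 ,  0.2597]), array([ 0.5881, -0.2345,  0.2597])] [array([ 0.4725, -0.2993,  0.2297]), array([ 0.4731, -0.2344,  0.2297])] 0.11509339259981982 -0.4430827149603744 [ 0.5288 -0.2673] [ 0.5159 -0.2672]
[ 0.664  -0.2634  0.1909]
[ 0.664  -0.2346  0.191 ]
[ 0.664  -0.2934  0.1922]
[ 0.5296 -0.1945  0.146 ]
[ 0.53   -0.1443  0.146 ]
[ 0.5302 -0.117   0.146 ]
[ 0.5307 -0.0541  0.146 ]
rearL [332.6076 113.6709]
[ 0.6642 -0.035   0.176 ]
[ 0.663  -0.0997  0.176 ]
[ 0.6639 -0.1317  0.176 ]
[ 0.6627 -0.1972  0.176 ]
[ 0.6    -0.234   0.2597]
[ 0.4731 -0.2269  0.2297]
[ 0.4717 -0.3012  0.2297]
yel rear L [175.0501 320.0416]
blue frontL [451.4552 363.8966]
green rear L [455.9717 133.6632]
```

Request:
move_arm:
  series:
    - [[1.5,0.4,-2,0,0,0.5,5.8],[2,0.4,-5,0,0,0.5,5.8],[2,0.4,-6.7,0,0,0.5,5.8],[2,0.4,-6.7,0,0,0.5,5.8],[3,0.4,-6.7,0,0,0.5,5.8],[4,0.4,-6.7,0,0,0.5,5.8],[4.5,0.4,-6.7,0,0,0.5,5.8],[5,0.4,-6.7,0,0,0.5,5.8],[5,0.4,-6.7,0,0,0.5,5.8]]

```text
time: 5.15
ee_pos: [0.5882, -0.2587, 0.1646]
eef_rot: [[-0.007, 0.003, -1.0], [1.0, 0.001, -0.007], [0.001, -1.0, -0.003]]
contact_force: [0.4, -0.6, -1.1]
opening: 0.0638
```

Run:
```python
from h import *
s=state();print(s["q"],s["ee_pos"],s["contact_force"],s["opening"])
for n in("side","top"): snap(n,n[0]+"3")
def cr(n,x0,y0,x1,y1,f): cv2.imwrite(f"pics/{n}c.png",cv2.resize(cv2.imread(f"pics/{n}.png")[y0:y1,x0:x1],None,fx=f,fy=f,interpolation=cv2.INTER_CUBIC))
cr("s3",270,100,410,205,5.5);cr("t3",370,90,470,190,5.5)
```

```text
[ 42.6229  51.8885 -45.277   89.4581  41.8869  56.616   74.9185] [ 0.5882 -0.2587  0.1646] [ 0.4182 -0.5863 -1.0666] 0.06381849879197869
```

View pics/s3c.png

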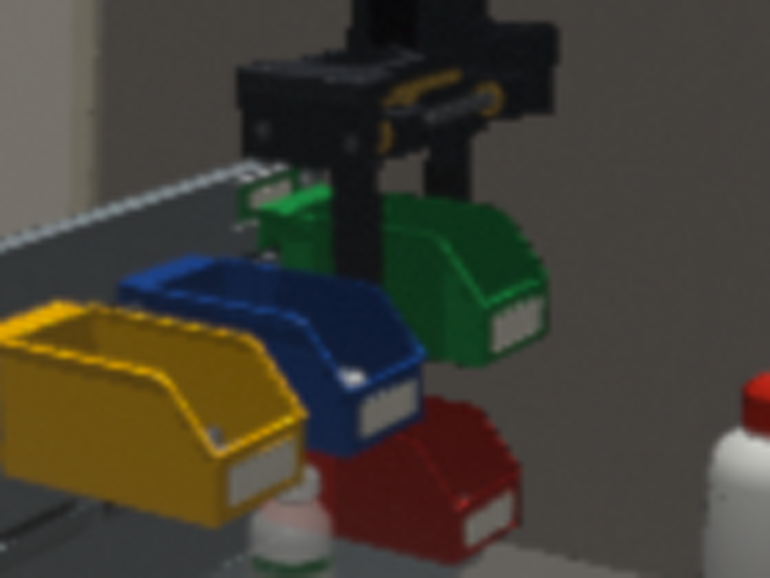

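View pics/t3c.png

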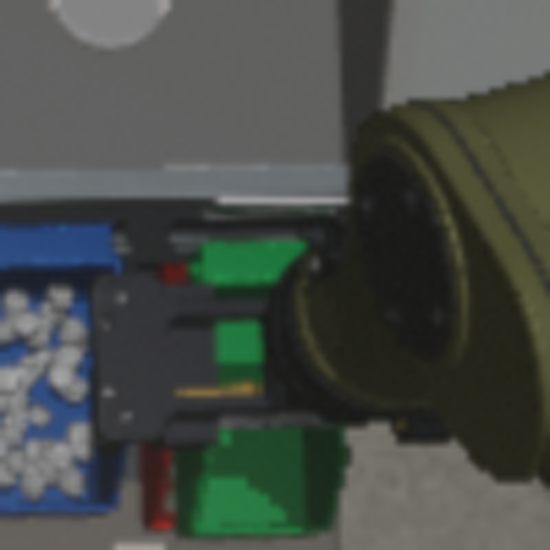

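Request:
move_arm:
  series:
    - [[0,-0.5,0,0,0,-0.3,5.8],[0.4,-0.5,0,0,0,-0.3,5.8],[0.8,-0.5,0,0,0,-0.3,5.8],[1.1,-0.5,0,0,0,-0.3,5.8],[1.1,-0.5,0,0,0,-0.3,5.8],[1.1,-0.5,0,0,0,-0.3,5.8]]

```text
time: 5.85
ee_pos: [0.5982, -0.2637, 0.1642]
eef_rot: [[-0.002, 0.001, -1.0], [1.0, 0.001, -0.002], [0.001, -1.0, -0.001]]
contact_force: [0.7, -1.6, -1.4]
opening: 0.0639
```

Request:
move_arm:
  series:
    - [[0.2,0,0,0,0,0,5.8],[0.2,0,0,0,0,0,5.8],[0.2,0,0,0,0,0,5.8]]

```text
time: 6.15
ee_pos: [0.6002, -0.2637, 0.1642]
eef_rot: [[-0.002, 0.001, -1.0], [1.0, 0.001, -0.002], [0.001, -1.0, -0.001]]
contact_force: [0.1, 0.3, -2.2]
opening: 0.0638
```

Run:
```python
from h import *
for n in("side","top"): snap(n,n[0]+"4")
def cr(n,x0,y0,x1,y1,f): cv2.imwrite(f"pics/{n}c.png",cv2.resize(cv2.imread(f"pics/{n}.png")[y0:y1,x0:x1],None,fx=f,fy=f,interpolation=cv2.INTER_CUBIC))
cr("t4",340,100,440,190,6.5)
t=load("t4");
for y in (-.24,-.135):
  for x,z in((.6634,.176),(.6634,.193),(.667,.205)): print((proj(t,(x,y,z))-[340,100])*6.5)
```

```text
[447.3604 198.947 ]
[458.2588 187.8718]
[465.8805 170.3126]
[175.8846 204.0447]
[181.6385 193.0647]
[185.5762 175.5724]
```

View pics/t4c.png

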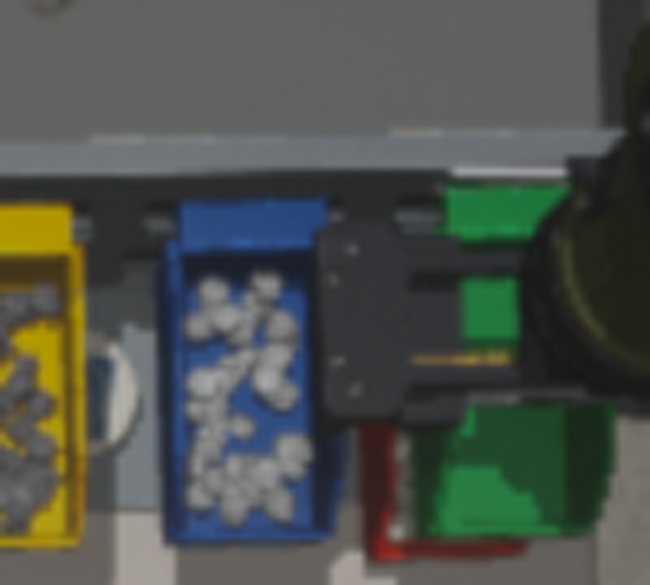

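Request:
move_arm:
  series:
    - [[0,0,-0.4,0,0,0,5.8],[0,0,-0.8,0,0,0,5.8],[0,0,-1.2,0,0,0,5.8],[0,0,-1.5,0,0,0,5.8],[0,0,-1.5,0,0,0,5.8]]

```text
time: 6.75
ee_pos: [0.6005, -0.2637, 0.1489]
eef_rot: [[-0.002, 0.002, -1.0], [1.0, 0.002, -0.002], [0.002, -1.0, -0.002]]
contact_force: [0.4, -0.3, 0.0]
opening: 0.0637
```

Request:
move_arm:
  series:
    - [[0,0,-0.2,0,0,0,5.8],[0,0,-0.3,0,0,0,5.8],[0,0,-0.3,0,0,0,5.8]]

```text
time: 7.05
ee_pos: [0.6014, -0.2636, 0.1466]
eef_rot: [[-0.002, 0.004, -1.0], [1.0, 0.002, -0.002], [0.002, -1.0, -0.004]]
contact_force: [1.6, 0.2, 0.5]
opening: 0.064
```

Run:
```python
from h import *
for n in("side","top"): snap(n,n[0]+"5")
def cr(n,x0,y0,x1,y1,f): cv2.imwrite(f"pics/{n}c.png",cv2.resize(cv2.imread(f"pics/{n}.png")[y0:y1,x0:x1],None,fx=f,fy=f,interpolation=cv2.INTER_CUBIC))
cr("s5",270,110,380,200,7)
```

```text
(no output)
```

View pics/s5c.png

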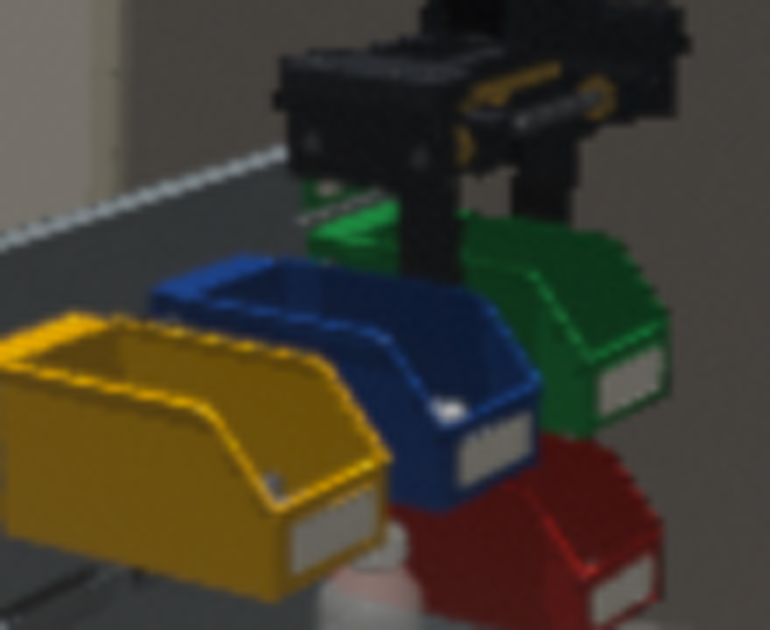

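Request:
move_arm:
  series:
    - [[0,0,-0.1,0,0,0,6.6],[0,0,-0.1,0,0,0,7.4],[0,0,-0.1,0,0,0,7.4],[0,0,0,0,0,0,7.4],[0,0,0.5,0,0,0,7.4],[0,0,1.5,0,0,0,7.4],[0,0,3,0,0,0,7.4],[0,0,6,0,0,0,7.4],[-2,2,9,0,0,0,7.4],[-5,5,11,0,0,0,7.4]]

```text
time: 8.15
ee_pos: [0.5531, -0.2141, 0.2596]
eef_rot: [[0.001, 0.009, -1.0], [1.0, 0.001, 0.001], [0.001, -1.0, -0.009]]
contact_force: [1.0, -0.7, -0.0]
opening: 0.0737
```

Run:
```python
from h import *
for n in("side","top","wrist"): snap(n,n[0]+"6")
def cr(n,x0,y0,x1,y1,f): cv2.imwrite(f"pics/{n}c.png",cv2.resize(cv2.imread(f"pics/{n}.png")[y0:y1,x0:x1],None,fx=f,fy=f,interpolation=cv2.INTER_CUBIC))
cr("s6",270,110,380,200,7)
```

```text
(no output)
```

View pics/s6c.png

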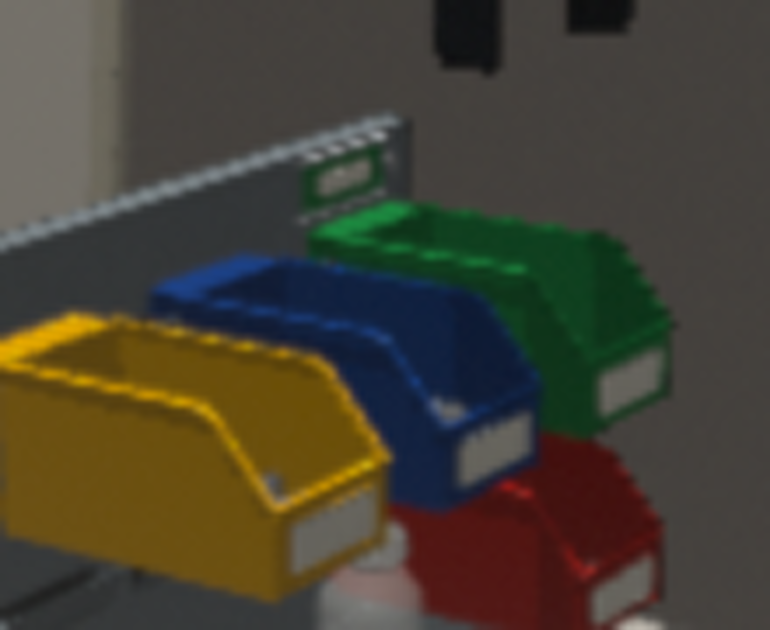

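View pics/w6.png

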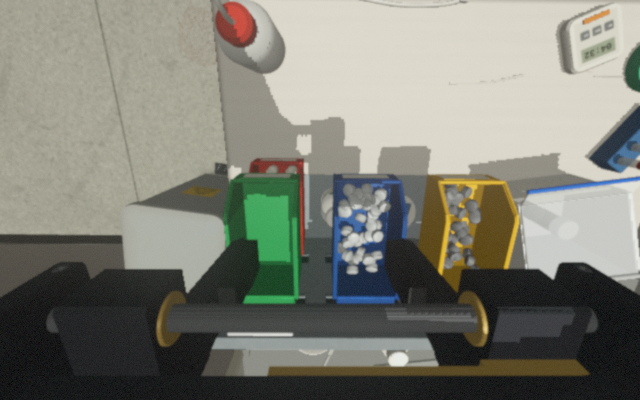

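```bash
cat >> h.py <<'E'
from scipy.spatial.transform import Rotation as Ro
D0=np.array([.619,.0965,0.]);DY=np.radians(7.3)
def goal(x,y,z,al,O=D0,yaw=DY):   # d-frame mm, tilt deg -> world pos, R
    c,s_=np.cos(yaw),np.sin(yaw);xd=np.array([c,s_,0]);yd=np.array([-s_,c,0]);zd=np.array([0,0,1.])
    a=np.radians(al);ty=np.sin(a)*xd-np.cos(a)*zd
    return O+(x*xd+y*yd+z*zd)/1000,np.column_stack([yd,ty,np.cross(yd,ty)])
def delta(*a,**k):
    s=state();p,R=goal(*a,**k)
    print(a,"shift cm",np.round((p-s["ee_pos"])*100,2),"turn",np.round(Ro.from_matrix(R@s["eef_rot"].T).as_rotvec(degrees=True),1))
def where(O=D0,yaw=DY):
    s=state();d=s["ee_pos"]-O;c,s_=np.cos(yaw),np.sin(yaw);R=s["eef_rot"]
    xd=np.array([c,s_,0]);yd=np.array([-s_,c,0])
    print("d-frame mm",np.round(1000*np.array([d@xd,d@yd,d[2]]),1),"tilt",np.degrees(np.arctan2(R[:,1]@xd,-R[2,1])),"q",s["q"],"F",s["contact_force"],s["opening"],s["time"])
E
python3 - <<'E'
from h import *
delta(-130,-5,200,0);delta(-130,-5,130,50);where()
E
```

```text
(-130, -5, 200, 0) shift cm [-6.06 28.65 -5.99] turn [-0.   0.4  6.9]
(-130, -5, 130, 50) shift cm [ -6.06  28.65 -12.99] turn [  3.3 -49.5   6.5]
d-frame mm [-106.3 -296.9  259.9] tilt 0.38771441252398847 q [ 43.6749  42.0606 -49.7329  93.7036  35.7634  60.9357  73.7529] F [ 0.1142 -0.9972  0.2496] 0.07391501780899813 8.3
```

Request:
move_arm:
  series:
    - [[-2,4.5,0,0.3,-4,0.5,5],[-4,9,0,0.6,-10,1,5],[-6,13.5,0,1,-18,2,5],[-6,18,-2,1.5,-26,3,5],[-6,22,-5,2,-34,4,5],[-6,26,-8,3,-42,5,5],[-6,28.6,-11,3.3,-49,6.5,5],[-6,28.6,-13,3.3,-49.5,6.5,5],[-6,28.6,-13,3.3,-49.5,6.5,5]]

```text
time: 9.2
ee_pos: [0.4932, -0.0674, 0.2004]
eef_rot: [[-0.023, 0.495, -0.868], [0.991, -0.1, -0.083], [-0.128, -0.863, -0.489]]
contact_force: [-0.2, -1.5, -1.4]
opening: 0.0501
```

Run:
```python
from h import *
where();snap("wrist","w7");snap("side","s7")
```

```text
d-frame mm [-145.7 -146.6  200.4] tilt 29.006660834641973 q [ 27.6171  37.1914 -47.6381 141.2174 118.3852  40.902  -27.8941] F [-0.2021 -1.465  -1.3532] 0.05006914113138487 9.2
```

View pics/w7.png

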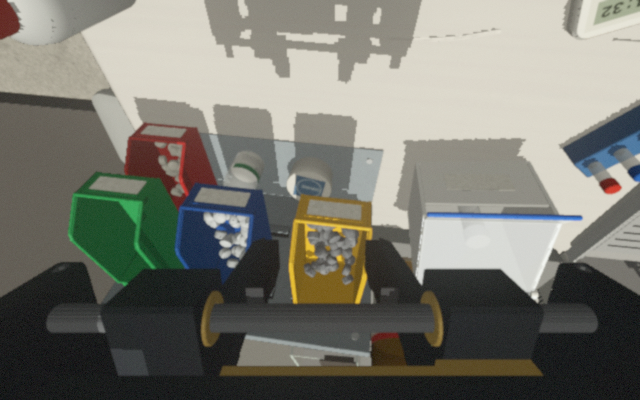

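View pics/s7.png

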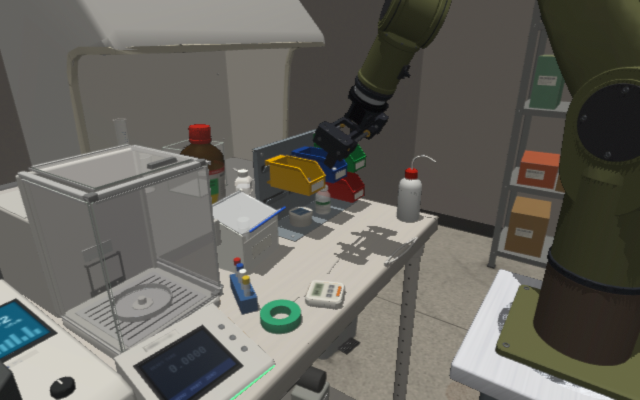

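Run:
```python
from h import *
delta(-130,-5,160,30);delta(-130,-5,130,50)
```

```text
(-130, -5, 160, 30) shift cm [ 0.16 14.02 -3.65] turn [ 7.2 -0.6  5.5]
(-130, -5, 130, 50) shift cm [ 0.16 14.02 -6.65] turn [  8.7 -20.6   6.7]
```

Request:
move_arm:
  series:
    - [[0.2,4,-1,3,0,2,5],[0.2,8,-2,5,-0.6,4,5],[0.2,12,-3,7.2,-0.6,5.5,5],[0.2,14,-3.6,7.2,-0.6,5.5,5],[0.2,14,-3.6,7.2,-0.6,5.5,5],[0.2,14,-3.6,7.2,-0.6,5.5,5]]

```text
time: 9.9
ee_pos: [0.4922, 0.074, 0.1609]
eef_rot: [[-0.125, 0.496, -0.859], [0.992, 0.06, -0.11], [-0.003, -0.866, -0.499]]
contact_force: [-0.1, 0.1, -0.3]
opening: 0.0497
```

Run:
```python
from h import *
where();snap("wrist","w8");delta(-130,-5,130,50)
```

```text
d-frame mm [-128.7   -6.2  160.9] tilt 29.96597339308003 q [ 14.7607  46.5401 -55.3036 142.9892 120.4295  51.466  -41.0652] F [-0.1292  0.114  -0.3102] 0.04970222681236693 9.9
(-130, -5, 130, 50) shift cm [-0.12  0.17 -3.1 ] turn [  2.7 -19.8   0.2]
```

View pics/w8.png

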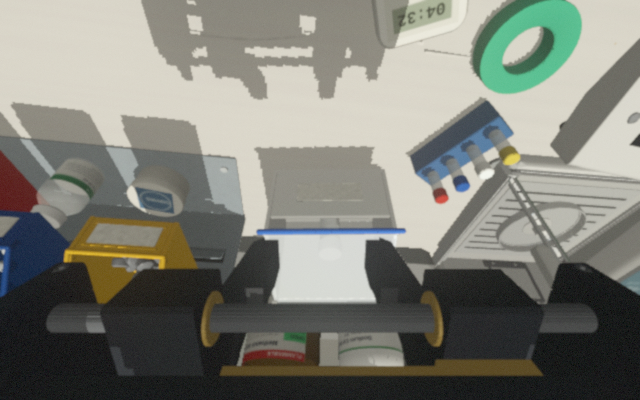

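Run:
```python
from h import *
d=load("w8")
cv2.imwrite("pics/w8c.png",cv2.resize(cv2.imread("pics/w8.png")[160:310,240:420],None,fx=4.4,fy=4,interpolation=cv2.INTER_CUBIC))
L=onz(d,(405,231),.102);R=onz(d,(257,232),.102);print(L,R,np.linalg.norm(L-R),np.degrees(np.arctan2(-(L-R)[0],(L-R)[1])),(L+R)/2)
w7=load("w7");L=onz(w7,(582,217),.102);R=onz(w7,(428,215),.102);print(L,R,(L+R)/2)
for X in [(.6125,.0945,.089)]: print(proj(d,X),proj(w7,X))
```

```text
[0.5417 0.1534 0.102 ] [0.5598 0.0251 0.102 ] 0.12951645105995951 8.040526437448527 [0.5507 0.0892 0.102 ]
[0.5402 0.1524 0.102 ] [0.5607 0.0252 0.102 ] [0.5504 0.0888 0.102 ]
[326.7877 254.8714] [475.6394 242.0795]
```

View pics/w8c.png

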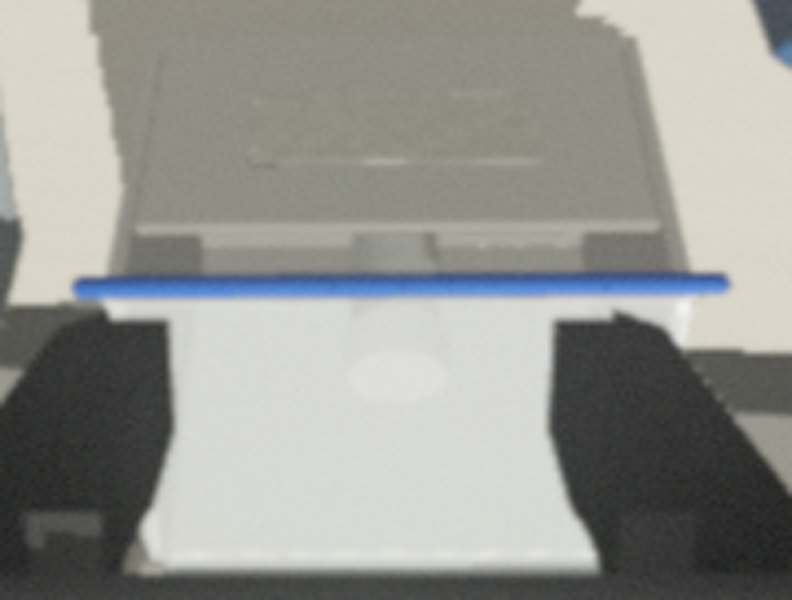

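```bash
sed -i 's/^D0=.*/D0=np.array([.6196,.0976,0.]);DY=np.radians(7.5)/' h.py
python3 - <<'E'
from h import *
d=load("w8");T=onz(d,(330.2,254),.089);print(T)
print(tri([(d,(330.2,254)),(load("top0"),(280.3,158.5))]))
e=(T-D0);c,s=np.cos(DY),np.sin(DY);print(e@[c,s,0],e@[-s,c,0])
E
```

```text
[0.6102 0.0979 0.089 ]
[0.6142 0.096  0.0866]
-0.009240369784150656 0.0014733405792738484
```

Request:
move_arm:
  series:
    - [[-0.1,0.2,-1,1,-7,0,5],[-0.1,0.2,-2,2,-14,0,5],[-0.1,0.2,-3,2.7,-19.8,0.2,5],[-0.1,0.2,-3,2.7,-19.8,0.2,5],[-0.1,0.2,-3,2.7,-19.8,0.2,5]]

```text
time: 10.45
ee_pos: [0.56, 0.0844, 0.1251]
eef_rot: [[-0.12, 0.733, -0.669], [0.993, 0.086, -0.084], [-0.004, -0.675, -0.738]]
contact_force: [-0.3, 1.0, 0.0]
opening: 0.0497
```

Run:
```python
from h import *
where();delta(-100,0,78,60);delta(-66,0,78,60)
```

```text
d-frame mm [-60.8  -5.3 125.1] tilt 47.58158069510685 q [ 20.9754  80.9273 -84.1486 146.609  131.5474 102.6686 -27.4093] F [-0.3397  1.0022  0.0311] 0.04974607408587519 10.45
(-100, 0, 78, 60) shift cm [-3.95  0.01 -4.71] turn [  1.8 -12.3   0.6]
(-66, 0, 78, 60) shift cm [-0.58  0.45 -4.71] turn [  1.8 -12.3   0.6]
```

```bash
cat > kin.py <<'E'
import numpy as np,itertools
from scipy.spatial.transform import Rotation as Ro
from scipy.optimize import least_squares
DATA=[([69.6032,39.5335,-11.1437,89.7461,9.0148,51.7097,-12.3265],[.2372,-.5775,.2379],[[.38,-.0009,.925],[-.925,.0017,.38],[-.0019,-1,-.0002]]),
([28.6173,37.7604,-45.6165,124.7109,47.1216,36.6756,29.5003],[.4274,-.0455,.1779],[[.163,0,-.987],[.987,0,.163],[0,-1,0]]),
([48.0225,44.7316,-48.3792,93.5328,37.8172,59.153,77.3269],[.5384,-.2681,.2310],[[.008,.003,-1],[1,-.001,.008],[-.001,-1,-.003]]),
([42.6229,51.8885,-45.277,89.4581,41.8869,56.616,74.9185],[.5882,-.2587,.1646],[[-.007,.003,-1],[1,.001,-.007],[.001,-1,-.003]]),
([27.6171,37.1914,-47.6381,141.2174,118.3852,40.902,-27.8941],[.4932,-.0674,.2004],[[-.023,.495,-.868],[.991,-.1,-.083],[-.128,-.863,-.489]]),
([14.7607,46.5401,-55.3036,142.9892,120.4295,51.466,-41.0652],[.4922,.074,.1609],[[-.125,.496,-.859],[.992,.06,-.11],[-.003,-.866,-.499]]),
([20.9754,80.9273,-84.1486,146.609,131.5474,102.6686,-27.4093],[.56,.0844,.1251],[[-.12,.733,-.669],[.993,.086,-.084],[-.004,-.675,-.738]]),]
def rot(ax,a): return Ro.from_euler(ax,a,degrees=True).as_matrix()
def fk(q,p,sg):
    h,L1,a1,a2,L2,L3,b,c1,c7,x0,b2=p
    v=lambda x,z:np.array([x,0,z])
    P=v(x0,h)*1.;R=rot('z',c1+sg[0]*q[0]);P=P+R@v(b2,0);R=R@rot('y',q[1])@rot('z',sg[1]*q[2]);P=P+R@v(a1,L1);R=R@rot('y',q[3]);P=P+R@v(a2,L2);R=R@rot('z',sg[2]*q[4])@rot('y',q[5]);P=P+R@v(b,L3);R=R@rot('z',sg[3]*q[6]+c7)
    return P,R@np.column_stack([[1,0,0],[0,0,1],[0,-1,0]])  # tool x, y=along z, z
if __name__=="__main__":
    best=None
    for sg in itertools.product([1,-1],repeat=4):
        for c7 in(0,90,180,-90):
            for c1 in (0,180):
                def res(p): 
                    r=[]
                    for q,x,R in DATA:
                        P,Q=fk(q,p,sg);r+=list(P-x)+list(.3*(Q-np.array(R)).ravel())
                    return np.array(r)
                o=least_squares(res,[.3,.3,0,0,.3,.3,0,c1,c7,0,0],x_scale=[.1]*7+[10,10,.1,.1],max_nfev=100)
                if best is None or o.cost<best[0]: best=(o.cost,sg,o.x);print(best)
E
python3 kin.py
```

```text
(np.float64(0.1593646916518041), (1, 1, 1, 1), array([-8.61670139e-02,  4.81715787e-01, -4.64357252e-02, -1.55256124e-02,
        2.41825594e-01, -5.11229092e-02,  2.55974550e-01, -1.40561400e+01,
       -2.08910452e+01,  9.46962233e-01, -8.60074374e-01]))
(np.float64(0.15936469123172814), (1, 1, 1, 1), array([-8.61561355e-02,  4.81716212e-01, -4.64327045e-02, -1.55242174e-02,
        2.41823114e-01, -5.11121582e-02,  2.55967527e-01, -1.40570093e+01,
       -2.08918376e+01,  9.46968404e-01, -8.60083647e-01]))
(np.float64(0.00029129760997311855), (-1, -1, -1, -1), array([ 2.85892337e-01,  5.83232302e-01,  2.00825097e-03, -7.45871460e-03,
        3.53014988e-01,  2.89484842e-01,  2.56094148e-02, -7.82124496e-01,
       -1.80710963e+02, -2.78695104e-02,  1.74764274e-02]))
```

Run:
```python
from h import *
delta(-85,0,115,38)
```

```text
(-85, 0, 115, 38) shift cm [-2.46  0.21 -1.01] turn [-1.   9.5  0.6]
```

Request:
move_arm:
  series:
    - [[-1.5,0.1,0,-0.5,5,0.3,5],[-2.6,0.2,0,-1,9.5,0.6,5],[-3.5,0.2,0,-1,9.5,0.6,5],[-3.5,0.2,-1,-1,9.5,0.6,5],[-3.5,0.2,-1,-1,9.5,0.6,5]]

```text
time: 10.95
ee_pos: [0.5248, 0.0847, 0.1137]
eef_rot: [[-0.13, 0.609, -0.782], [0.991, 0.077, -0.105], [-0.004, -0.789, -0.614]]
contact_force: [0.5, -0.3, -0.2]
opening: 0.0497
```

Run:
```python
from h import *
where();delta(-92,0,80,38);delta(-66,0,80,40)
```

```text
d-frame mm [-95.7  -0.4 113.7] tilt 37.90421438187769 q [ 20.952   74.8175 -82.8399 145.4392 120.6157  91.8978 -29.9988] F [ 0.4762 -0.3226 -0.2093] 0.04970269511350775 10.95
(-92, 0, 80, 38) shift cm [ 0.36  0.09 -3.37] turn [ 0.2 -0.1  0. ]
(-66, 0, 80, 40) shift cm [ 2.94  0.43 -3.37] turn [ 0.5 -2.1  0. ]
```

Request:
move_arm:
  series:
    - [[0,0.1,-1.7,0,0,0,5],[0,0.1,-3.4,0,0,0,5],[0,0.1,-3.4,0,0,0,5],[0,0.1,-3.4,0,0,0,5]]

```text
time: 11.35
ee_pos: [0.5246, 0.0854, 0.0793]
eef_rot: [[-0.13, 0.609, -0.783], [0.992, 0.077, -0.105], [-0.004, -0.79, -0.613]]
contact_force: [-0.1, 0.8, 0.2]
opening: 0.0501
```

Run:
```python
from h import *
where();snap("side","s9");snap("wrist","w9")
cv2.imwrite("pics/s9c.png",cv2.resize(cv2.imread("pics/s9.png")[150:330,190:430],None,fx=3.3,fy=3.3,interpolation=cv2.INTER_CUBIC))
```

```text
d-frame mm [-95.8   0.3  79.3] tilt 37.832093875706285 q [ 20.058   79.668  -79.7123 145.5448 125.5851  94.6373 -30.2427] F [-0.1041  0.826   0.1762] 0.05008288926015975 11.35
```

View pics/s9c.png

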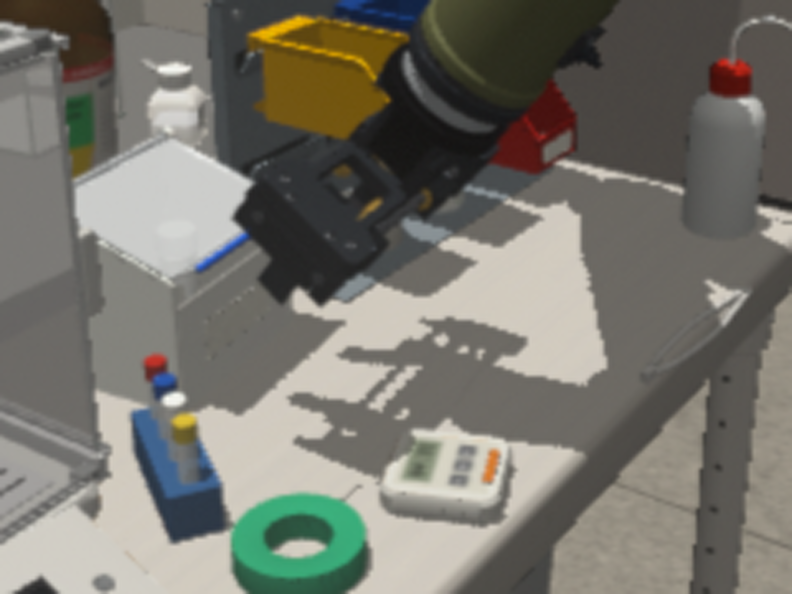

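Request:
move_arm:
  series:
    - [[1,0.1,-0.2,0,0,0,5],[2,0.25,-0.2,0.2,-1,0,5],[2.9,0.4,0,0.5,-2,0,5],[2.9,0.4,0,0.5,-2,0,5]]

```text
time: 11.85
ee_pos: [0.5542, 0.0894, 0.0803]
eef_rot: [[-0.13, 0.637, -0.76], [0.992, 0.084, -0.099], [0.001, -0.766, -0.643]]
contact_force: [0.9, -0.1, -0.6]
opening: 0.0498
```

Run:
```python
from h import *
where();snap("side","s10");snap("wrist","w10")
cv2.imwrite("pics/s10c.png",cv2.resize(cv2.imread("pics/s10.png")[160:260,200:320],None,fx=6,fy=6,interpolation=cv2.INTER_CUBIC))
```

```text
d-frame mm [-65.9   0.4  80.3] tilt 40.00402784863916 q [ 21.5457  80.248  -78.8583 141.9092 129.2339  92.5042 -26.3213] F [ 0.874  -0.1444 -0.5723] 0.04979988325553017 11.85
```

View pics/s10c.png

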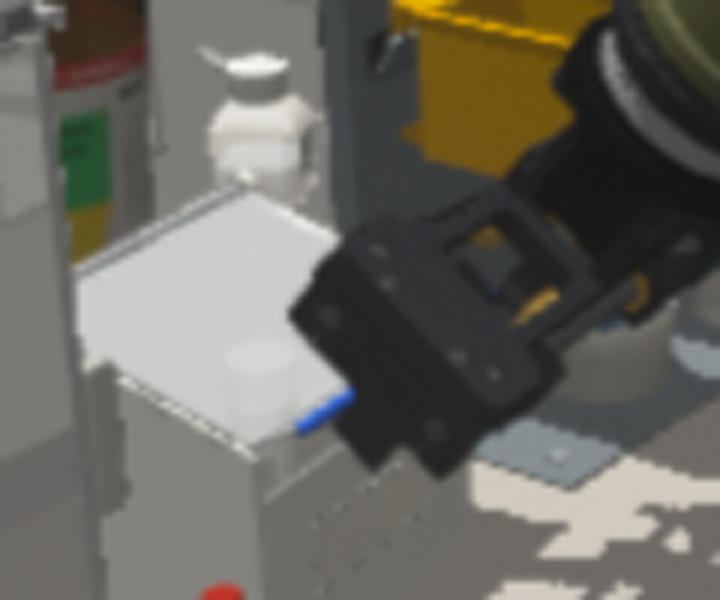

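View pics/w10.png

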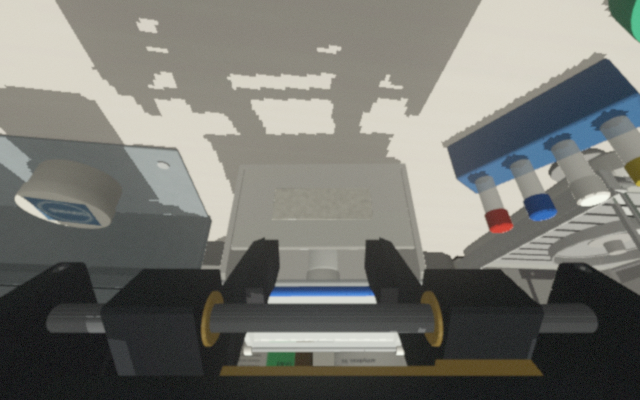

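Request:
move_arm:
  series:
    - [[0,0,1,0,0,0,5],[0.2,0,2,0,0,0,5],[0.4,0,3,0,0,0,5],[0.6,0.1,4,0,0,0,5],[0.8,0.1,4.5,0,0,0,5],[0.8,0.1,4.5,0,0,0,5]]

```text
time: 12.55
ee_pos: [0.563, 0.0908, 0.1271]
eef_rot: [[-0.129, 0.64, -0.758], [0.992, 0.084, -0.098], [0.001, -0.764, -0.645]]
contact_force: [-0.8, 0.3, -1.2]
opening: 0.0501
```

Run:
```python
from h import *
where();snap("side","s11");snap("wrist","w11")
cv2.imwrite("pics/s11c.png",cv2.resize(cv2.imread("pics/s11.png")[140:260,200:340],None,fx=5,fy=5,interpolation=cv2.INTER_CUBIC))
```

```text
d-frame mm [-57.    0.7 127.1] tilt 40.18425582643061 q [ 22.5782  72.941  -81.0031 140.3332 123.5018  86.8674 -25.7806] F [-0.7699  0.3117 -1.2085] 0.050142638867913605 12.55
```

View pics/s11c.png

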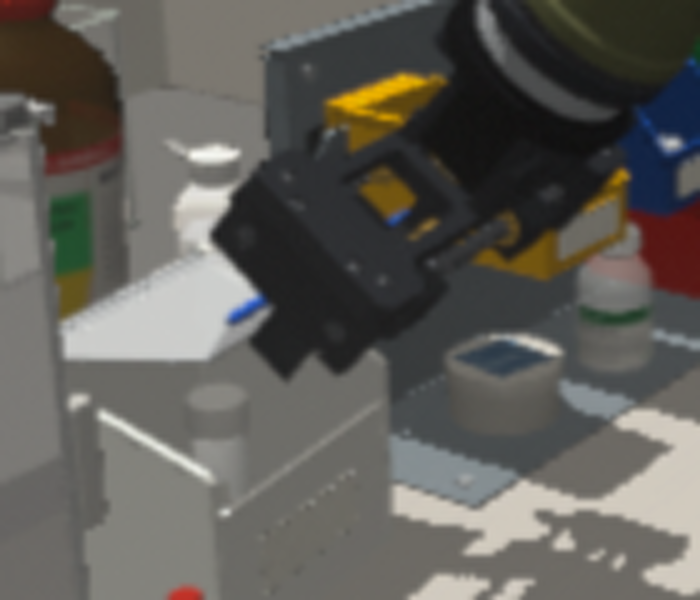

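View pics/w11.png

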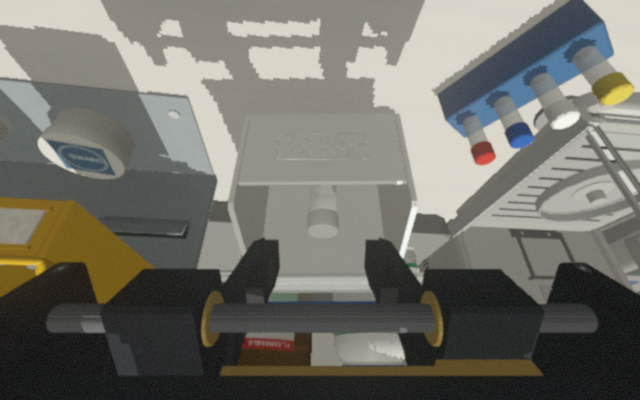

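Run:
```python
from h import *
d=load("w11");cv2.imwrite("pics/w11c.png",cv2.resize(cv2.imread("pics/w11.png")[160:260,270:380],None,fx=6,fy=6,interpolation=cv2.INTER_CUBIC))
for X in [(-8,0,89),(-8,0,74)]:
    p=goal(*X,0)[0];print((proj(d,p)-[270,160])*6)
```

```text
[307.1194 434.4243]
[307.0901 334.4042]
```

View pics/w11c.png

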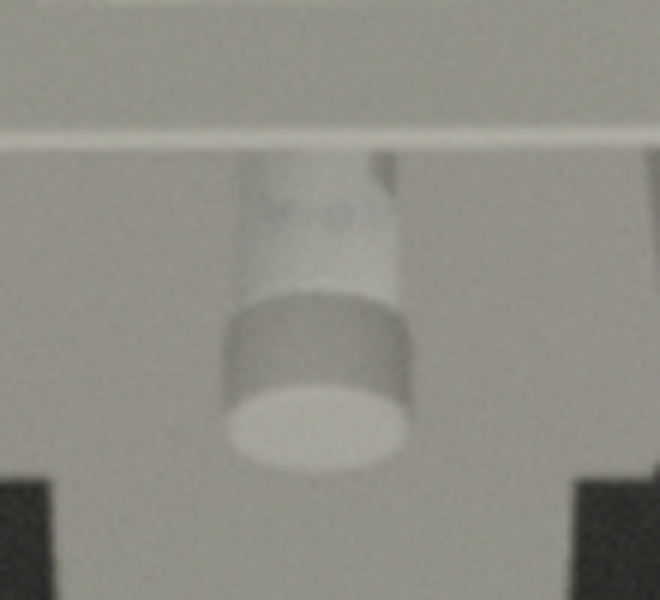

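Request:
move_arm:
  series:
    - [[0.7,0.1,1.4,0,0,0,5],[1.4,0.2,2.7,0,0,0,5],[2.4,0.3,4,0,0,0,5],[3.4,0.5,5.2,0,0,0,5],[4.6,0.7,6,0,0,0,5],[5.9,0.9,6.7,0,0,0,5],[6.8,1,7,0,0,0,5],[7.6,1.1,7.2,0,0,0,5],[7.6,1.1,7.2,0,0,0,5]]

```text
time: 13.55
ee_pos: [0.6396, 0.1014, 0.1978]
eef_rot: [[-0.127, 0.639, -0.759], [0.992, 0.083, -0.096], [0.001, -0.765, -0.644]]
contact_force: [0.5, -0.1, -0.1]
opening: 0.0499
```

Run:
```python
from h import *
where();snap("side","s12");snap("wrist","w12");delta(2.5,1.5,66.7,40)
cv2.imwrite("pics/s12c.png",cv2.resize(cv2.imread("pics/s12.png")[120:260,190:350],None,fx=4.2,fy=4.2,interpolation=cv2.INTER_CUBIC))
```

```text
d-frame mm [ 20.3   1.1 197.8] tilt 40.1116759943911 q [ 25.8583  63.7369 -81.6166 125.5328 114.8252  71.9614 -12.0325] F [ 0.5163 -0.1199 -0.0576] 0.04989723068342092 13.55
(2.5, 1.5, 66.7, 40) shift cm [ -1.65  -0.2  -13.06] turn [-0.   0.   0.1]
```

View pics/s12c.png

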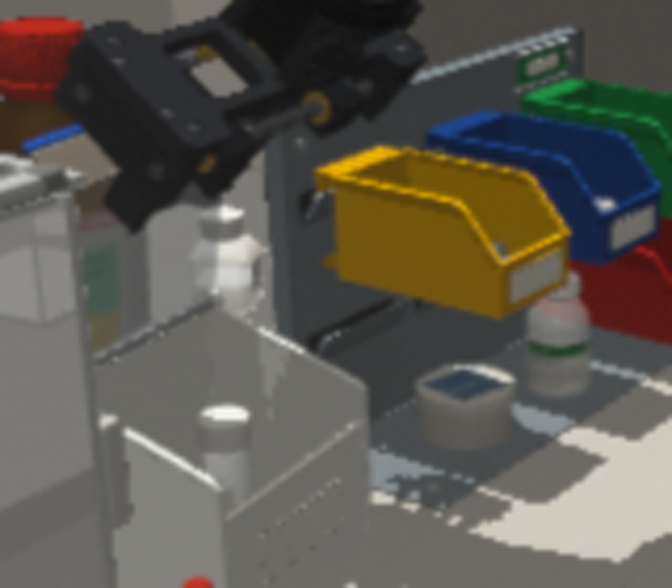

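View pics/w12.png

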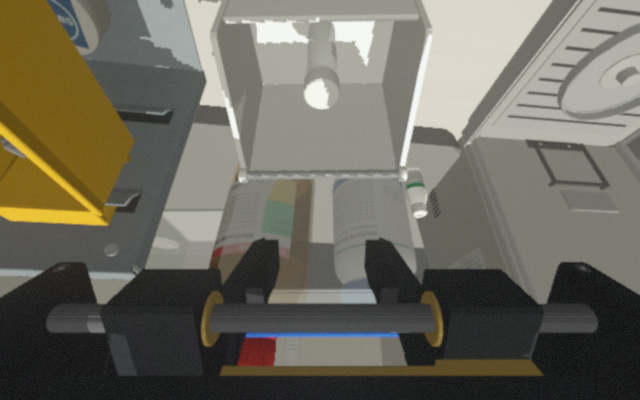

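Run:
```python
from h import *
d=load("w12");cv2.imwrite("pics/w12c.png",cv2.resize(cv2.imread("pics/w12.png")[10:130,270:380],None,fx=5,fy=5,interpolation=cv2.INTER_CUBIC))
for X in [(-9.5,1.5,89),(-9.5,1.5,74)]:
    p=goal(*X,0)[0];print((proj(d,p)-[270,10])*5)
```

```text
[259.1859 405.5603]
[259.0225 337.51  ]
```

View pics/w12c.png

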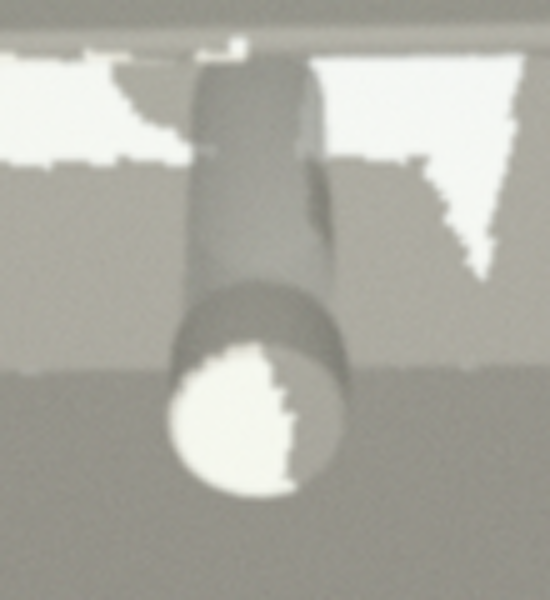

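Request:
move_arm:
  series:
    - [[0,0,-2.5,0,0,0,5],[-0.3,0,-5,0,0,0,5],[-0.8,-0.1,-7.5,0,0,0,5],[-1.2,-0.2,-10,0,0,0,5],[-1.5,-0.2,-12,0,0,0,5],[-1.5,-0.2,-13.1,0,0,0,5],[-1.5,-0.2,-13.1,0,0,0,5]]

```text
time: 14.35
ee_pos: [0.6224, 0.0994, 0.0645]
eef_rot: [[-0.129, 0.636, -0.761], [0.992, 0.083, -0.099], [0.001, -0.768, -0.641]]
contact_force: [-0.1, 0.3, 0.2]
opening: 0.0498
```

Run:
```python
from h import *
where();snap("side","s13");snap("wrist","w13")
cv2.imwrite("pics/s13c.png",cv2.resize(cv2.imread("pics/s13.png")[120:260,190:350],None,fx=4.2,fy=4.2,interpolation=cv2.INTER_CUBIC))
```

```text
d-frame mm [ 3.   1.4 64.5] tilt 39.86787974003703 q [ 22.6034  78.4932 -73.0794 130.007  131.9555  79.8328 -19.6042] F [-0.1202  0.2692  0.2239] 0.04979456279915348 14.35
```

View pics/s13c.png

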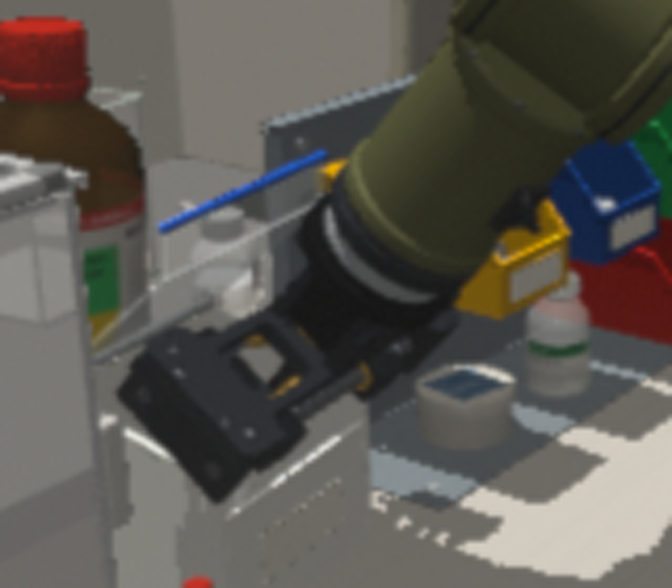

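View pics/w13.png

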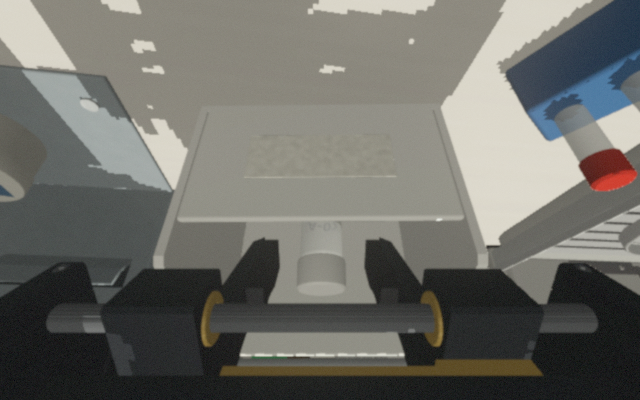

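Request:
move_arm:
  series:
    - [[0,0,0,0,0,0,3.5],[0,0,0,0,0,0,2.2],[0,0,0,0,0,0,2.2],[0,0,0,0,0,0,2.2],[0,0,0,0,0,0,2.2],[0,0,0,0,0,0,2.2]]

```text
time: 15.05
ee_pos: [0.624, 0.0999, 0.0676]
eef_rot: [[-0.129, 0.64, -0.758], [0.992, 0.084, -0.098], [0.001, -0.764, -0.645]]
contact_force: [-0.9, -0.2, 3.3]
opening: 0.0245
```

Request:
move_arm:
  series:
    - [[0,0,1,0,0,0,2.2],[0,0,2.5,0,0,0,2.2],[0,0,4,0,0,0,2.2],[0,0,4,0,0,0,2.2]]

```text
time: 15.45
ee_pos: [0.6247, 0.1003, 0.1101]
eef_rot: [[-0.129, 0.642, -0.756], [0.992, 0.085, -0.097], [0.002, -0.762, -0.648]]
contact_force: [-0.7, 0.5, -1.2]
opening: 0.0247
```

Run:
```python
from h import *
where();snap("wrist","w14")
```

```text
d-frame mm [  5.4   2.  110.1] tilt 40.35620909604874 q [ 23.2921  73.4368 -76.0791 130.0977 126.8472  78.0725 -18.8089] F [-0.712   0.5056 -1.2342] 0.024662967505565802 15.45
```

View pics/w14.png

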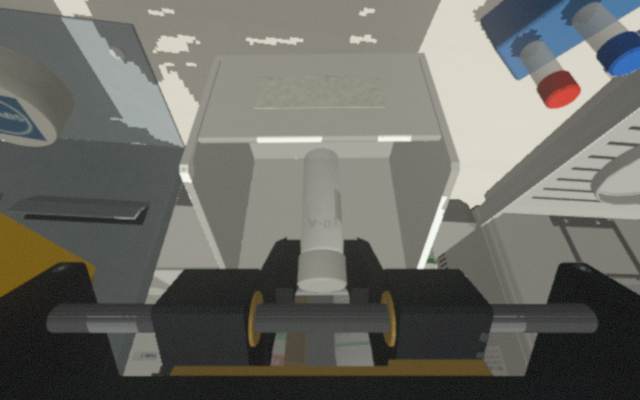

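Request:
move_arm:
  series:
    - [[0,0,3,0,0,0,2.2],[0,0,6,0,0,0,2.2],[-1,-0.1,9,0,0,0,2.2],[-5,-0.7,11,0,0,0,2.2],[-9.5,-1.3,13,0,0,0,2.2],[-12,-1.6,15,0,0,0,2.2],[-13,-1.7,17,0,0,0,2.2],[-13,-1.7,17,0,0,0,2.2]]

```text
time: 16.3
ee_pos: [0.494, 0.0828, 0.281]
eef_rot: [[-0.13, 0.644, -0.754], [0.991, 0.083, -0.1], [-0.001, -0.76, -0.649]]
contact_force: [1.1, -0.7, -0.8]
opening: 0.0245
```

Run:
```python
from h import *
where();snap("wrist","w15");snap("side","s15")
O=np.array([.5915,-.263,0]);delta(-30,0,280,40,O=O,yaw=0);delta(17,0,187,40,O=O,yaw=0)
```

```text
d-frame mm [-126.4    1.8  281. ] tilt 40.49180039604416 q [ 27.5876  41.024  -83.1366 143.7157 106.5056  62.397  -31.5537] F [ 1.128  -0.6638 -0.8044] 0.024549339082759622 16.3
(-30, 0, 280, 40) shift cm [  6.67 -34.54   0.13] turn [-0.   0.3 -7.3]
(17, 0, 187, 40) shift cm [ 11.37 -34.54  -9.17] turn [-0.   0.3 -7.3]
```

View pics/w15.png

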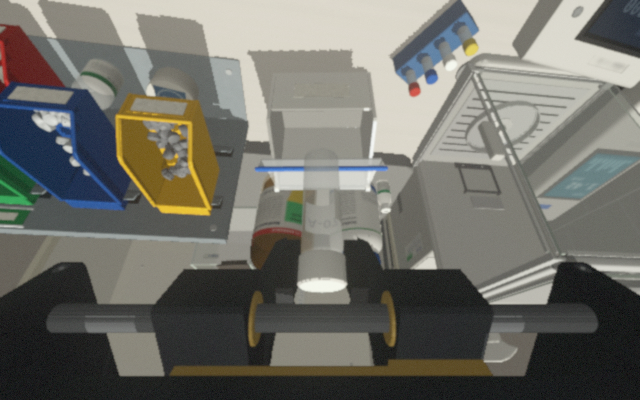

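View pics/s15.png

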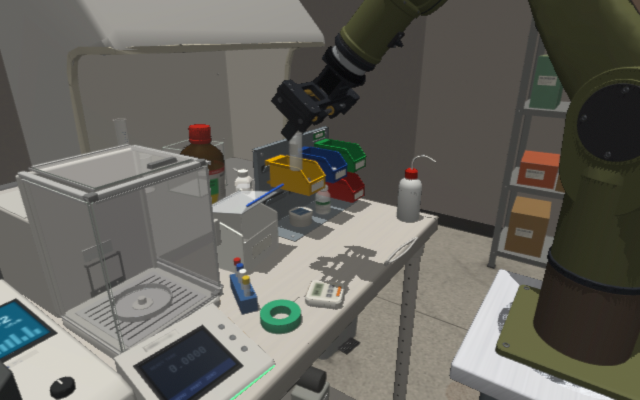

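Request:
move_arm:
  series:
    - [[0.8,-4.2,0,0,0,-0.8,2.2],[1.6,-8.4,0,0,0,-1.6,2.2],[2.4,-12.6,0,0,0,-2.4,2.2],[3.2,-16.8,0,0,0,-3.2,2.2],[4,-21,0,0,0,-4,2.2],[4.8,-25,0,0,0,-5,2.2],[5.6,-29,0,0,0,-6,2.2],[6.4,-32.5,0,0,0,-7,2.2],[6.7,-34.5,0,0,0,-7.3,2.2],[6.7,-34.5,0,0,0,-7.3,2.2]]

```text
time: 17.4
ee_pos: [0.5616, -0.2674, 0.2761]
eef_rot: [[0.008, 0.645, -0.764], [1.0, -0.004, 0.007], [0.002, -0.764, -0.645]]
contact_force: [1.0, 0.1, -0.4]
opening: 0.0244
```

Run:
```python
from h import *
O=np.array([.5915,-.263,0]);where(O=O,yaw=0);snap("wrist","w16");snap("side","s16")
delta(17,0,187,40,O=O,yaw=0)
```

```text
d-frame mm [-29.9  -4.4 276.1] tilt 40.14519223227916 q [ 70.6641  44.4423 -67.5369 121.2791 102.7345  24.5943  20.7451] F [ 0.9771  0.0582 -0.3617] 0.02440966781424102 17.4
(17, 0, 187, 40) shift cm [ 4.7  -0.09 -9.  ] turn [-0.2  0.2 -0. ]
```

View pics/w16.png

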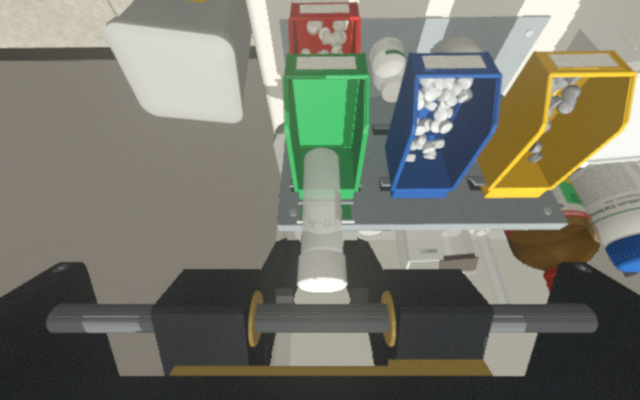

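View pics/s16.png

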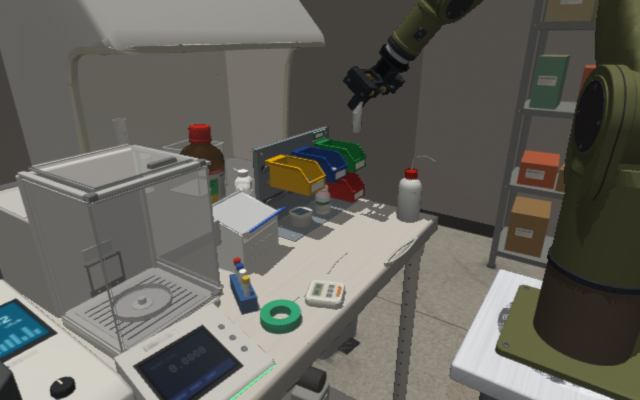

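Run:
```python
from h import *
d=load("w16")
for p,z in [((286,76),.146),((370,76),.146),((291,192),.176),((361,194),.176),((415,72),.146),((495,72),.146)]: print(onz(d,p,z))
print(state()["ee_pos"])
```

```text
[ 0.5359 -0.2934  0.146 ]
[ 0.5365 -0.2311  0.146 ]
[ 0.6482 -0.2994  0.176 ]
[ 0.6529 -0.2271  0.176 ]
[ 0.5335 -0.1986  0.146 ]
[ 0.5341 -0.1399  0.146 ]
[ 0.5615 -0.2621  0.277 ]
```

Request:
move_arm:
  series:
    - [[2.5,-0.1,-1,0,0,0,2.2],[4.7,-0.1,-2,0,0,0,2.2],[4.7,-0.1,-3,0,0,0,2.2],[4.7,-0.1,-5,0,0,0,2.2],[4.7,-0.1,-7,0,0,0,2.2],[4.7,-0.1,-8.5,0,0,0,2.2],[4.7,-0.1,-8.8,0,0,0,2.2],[4.7,-0.1,-8.8,0,0,0,2.2]]

```text
time: 18.3
ee_pos: [0.6084, -0.2612, 0.1884]
eef_rot: [[-0.003, 0.645, -0.764], [1.0, 0.006, 0.001], [0.005, -0.764, -0.645]]
contact_force: [-0.8, -0.2, -0.6]
opening: 0.0243
```

Run:
```python
from h import *
O=np.array([.5915,-.263,0]);where(O=O,yaw=0);snap("wrist","w17");snap("side","s17")
cv2.imwrite("pics/s17c.png",cv2.resize(cv2.imread("pics/s17.png")[90:230,270:430],None,fx=4.2,fy=4.2,interpolation=cv2.INTER_CUBIC))
```

```text
d-frame mm [ 16.9   1.8 188.4] tilt 40.15766799425751 q [ 64.7234  57.8204 -67.2917 119.5592 117.4859  34.5619  12.5568] F [-0.8341 -0.2423 -0.6278] 0.024278023267101885 18.3
```

View pics/w17.png

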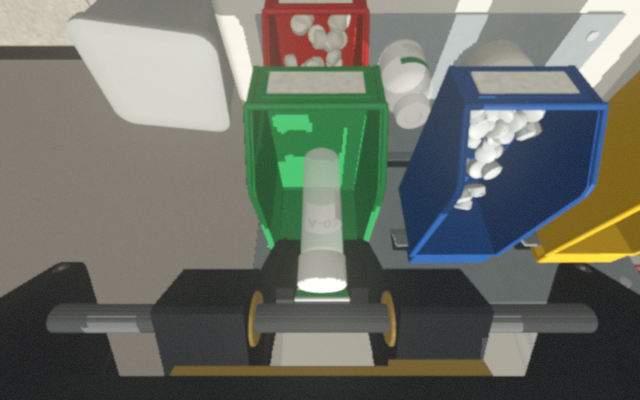

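View pics/s17c.png

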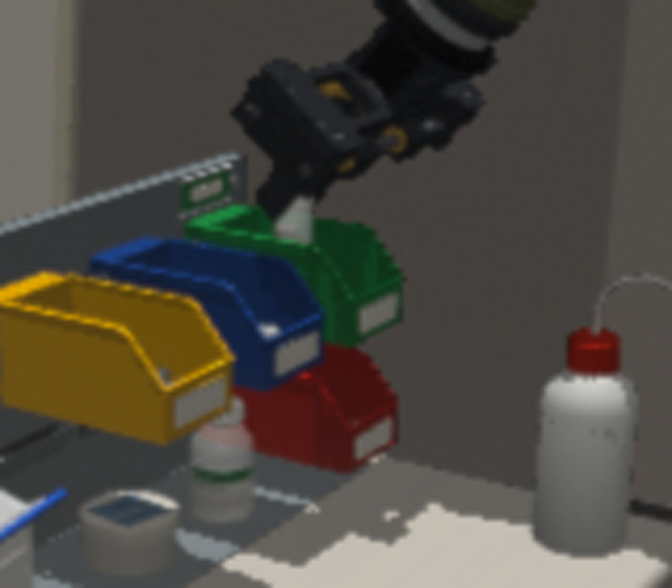

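Request:
move_arm:
  series:
    - [[0,0,-0.3,0,0,0,2.2],[0,0,-0.3,0,0,0,2.2],[0,0,-0.3,0,0,0,3],[0,0,-0.3,0,0,0,4.2],[0,0,-0.3,0,0,0,4.2],[0,0,-0.3,0,0,0,4.2],[0,0,-0.3,0,0,0,4.2]]

```text
time: 19.1
ee_pos: [0.609, -0.2621, 0.1869]
eef_rot: [[-0.002, 0.646, -0.763], [1.0, 0.004, 0.001], [0.003, -0.763, -0.646]]
contact_force: [-0.5, -0.4, 0.5]
opening: 0.0419
```

Run:
```python
from h import *
O=np.array([.5915,-.263,0]);where(O=O,yaw=0);snap("wrist","w18")
```

```text
d-frame mm [ 17.5   0.9 186.9] tilt 40.26735590143856 q [ 64.73    58.0979 -67.3327 119.5834 117.9799  34.8575  12.3242] F [-0.5169 -0.3631  0.4791] 0.0419179701741351 19.1
```

View pics/w18.png

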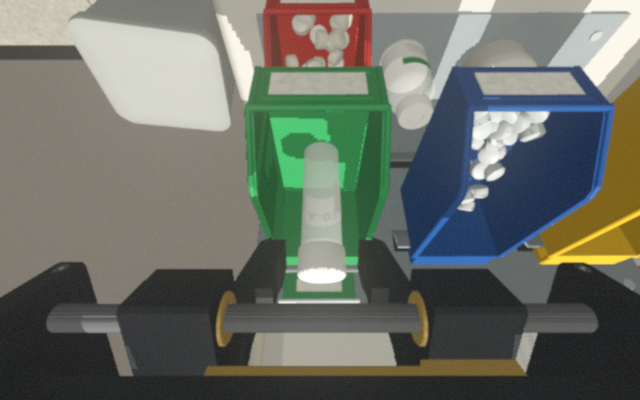

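Request:
move_arm:
  series:
    - [[-1.3,0,1.6,0,0,0,4.2],[-2.6,0,3.2,0,0,0,4.2],[-4.5,0,5.4,0,0,0,4.2],[-7,0,8.4,0,0,0,4.2],[-9,0,11,0,0,0,4.2],[-10,0,13,0,0,0,4.2],[-10,0,13,0,0,0,4.2],[-10,0,13,0,0,0,4.2]]

```text
time: 19.95
ee_pos: [0.5089, -0.2626, 0.3169]
eef_rot: [[-0.001, 0.646, -0.763], [1.0, 0.002, 0.0], [0.002, -0.763, -0.646]]
contact_force: [-0.3, 0.1, -0.8]
opening: 0.0419
```

Run:
```python
from h import *
where();
for n in("wrist","side","top"): snap(n,n[0]+"19")
cv2.imwrite("pics/s19c.png",cv2.resize(cv2.imread("pics/s19.png")[100:300,190:430],None,fx=3.3,fy=3,interpolation=cv2.INTER_CUBIC))
a=load("s2")["frame"].astype(int);b=load("s19")["frame"].astype(int);s0=load("side0")["frame"].astype(int)
df=(abs(b-s0).sum(2)>60).astype(np.uint8)
n,l,st,c=cv2.connectedComponentsWithStats(df);print([tuple(x) for x in st[1:] if x[4]>25])
```

```text
d-frame mm [-156.7 -342.6  316.9] tilt 40.02209045392704 q [ 76.4151  35.0747 -65.7008 124.8973  94.1048  14.6789  27.5559] F [-0.3114  0.12   -0.7682] 0.04189066100873927 19.95
[(np.int32(412), np.int32(0), np.int32(70), np.int32(43), np.int32(1393)), (np.int32(509), np.int32(0), np.int32(45), np.int32(48), np.int32(1496)), (np.int32(596), np.int32(0), np.int32(20), np.int32(68), np.int32(860)), (np.int32(629), np.int32(0), np.int32(11), np.int32(35), np.int32(240)), (np.int32(364), np.int32(24), np.int32(69), np.int32(73), np.int32(2314)), (np.int32(499), np.int32(50), np.int32(47), np.int32(70), np.int32(1864)), (np.int32(613), np.int32(65), np.int32(7), np.int32(51), np.int32(84)), (np.int32(617), np.int32(65), np.int32(11), np.int32(41), np.int32(59)), (np.int32(625), np.int32(65), np.int32(15), np.int32(11), np.int32(35)), (np.int32(597), np.int32(66), np.int32(18), np.int32(55), np.int32(415)), (np.int32(564), np.int32(89), np.int32(21), np.int32(84), np.int32(298)), (np.int32(315), np.int32(132), np.int32(51), np.int32(41), np.int32(771)), (np.int32(421), np.int32(154), np.int32(15), np.int32(8), np.int32(31)), (np.int32(356), np.int32(161), np.int32(10), np.int32(8), np.int32(44)), (np.int32(398), np.int32(177), np.int32(11), np.int32(26), np.int32(171)), (np.int32(357), np.int32(200), np.int32(15), np.int32(12), np.int32(64)), (np.int32(378), np.int32(210), np.int32(32), np.int32(17), np.int32(229)), (np.int32(419), np.int32(211), np.int32(20), np.int32(11), np.int32(119)), (np.int32(322), np.int32(217), np.int32(66), np.int32(53), np.int32(2352))]
```

View pics/s19c.png

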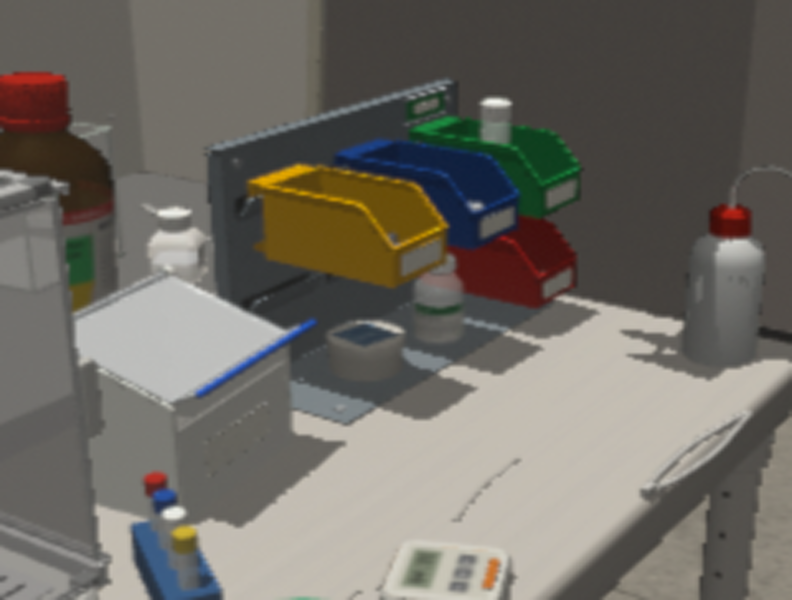

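View pics/w19.png

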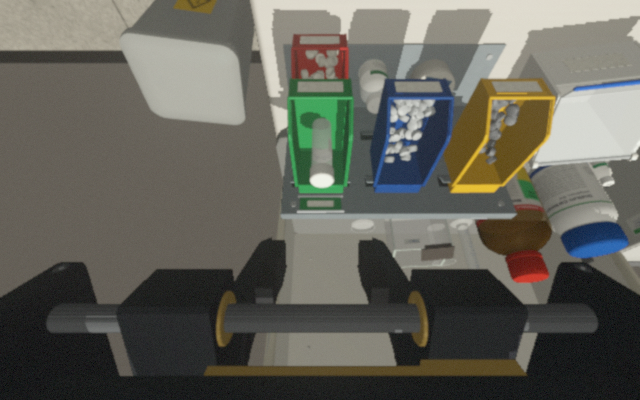

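View pics/t19.png

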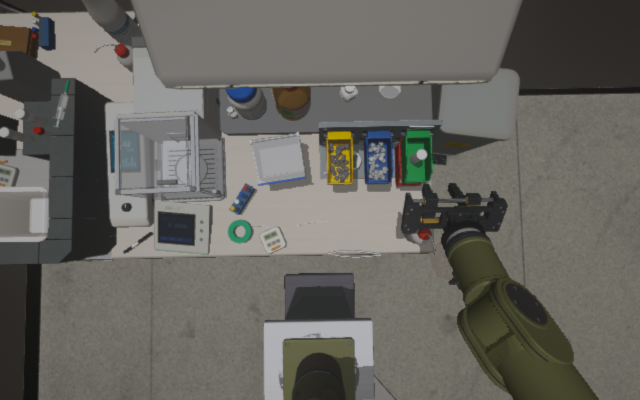

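Run:
```python
from h import *
from workcell import close_job
s=state();print(s["contact_force"],abs(s["qd"]).max());print(close_job())
```

```text
[-0.5589  0.0576  0.5471] 0.3958176874119222
the job is handed in; nothing more can be done
None
```

The green bin is hanging in the free place under the green card, the white-capped tube is standing in it, and the flap is shut. I handed the job in at about 20 s of the 67 s allowed; it reports no verdict.

- **Bin:** I carried it in about 17 mm above its hanging height and lowered it until it sat in line with the blue bin. My measurements put it within about 2 mm of the free place, and it looks level with the tube in it.
- **Tube:** I lifted the flap with tilted fingers, gripped the tube by its cap, lowered it into the bin and let go. The flap fell shut on its own.
- **Last checks:** The side camera, compared with the first picture, shows no change at the flap, the other bins or the other things on the bench. Only the green bin, the tube, the arm and shadows differ. The arm is clear, with the force reading near zero.
- **Problem on the way:** My first approach to the flap, tilted 50°, ran out of reach, so the tool ended up about 7 cm further forward than commanded. The force reading showed no contact. I backed off and used a 40° tilt instead.
- **Disagreement:** Estimates of the tube's position differed by 2–3 mm between views, which the open fingers had room for.

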